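# Sort the pellet-feeder gears against the master gear

### The job

Three spare gears for the pellet feeder lie on the table: find the one with 12 teeth, set it boss up on the test post of the grey stand so that it drops fully home with its teeth meshed with the dark master gear, feeling for the gaps rather than forcing the teeth. Then turn it until the pointer on the master has swung an eighth of a turn or more, and leave it seated there. Lay the two other gears (9 and 16 teeth) flat, boss up, on the floor of the wooden crate, and do not disturb the dish, tin or wrench.

Things in the scene. Friction and masses are not known exactly. Their poses are not given: they have to be found in the camera images.
- gear12: steel gear lying flat: disc 83 mm over the teeth, 58 mm over the roots, 16 mm thick, 12 teeth (the one that matches the master); on it a square boss 34 x 34 mm, 40 mm tall (56 mm in all), gripped across opposite flats; 20 mm through bore. About 0.5 kg. Origin: centre of the underside; z along the bore, boss up; x, y square to the boss flats, a tooth centred on +x.
- gear9: steel gear lying flat: disc 83 mm over the teeth, 58 mm over the roots, 16 mm thick, 9 coarse teeth; on it a square boss 34 x 34 mm, 40 mm tall (56 mm in all), gripped across opposite flats; 20 mm through bore. About 0.5 kg. Origin: centre of the underside; z along the bore, boss up; x, y square to the boss flats, a tooth centred on +x.
- gear16: steel gear lying flat: disc 83 mm over the teeth, 58 mm over the roots, 16 mm thick, 16 fine teeth; on it a square boss 34 x 34 mm, 40 mm tall (56 mm in all), gripped across opposite flats; 20 mm through bore. About 0.5 kg. Origin: centre of the underside; z along the bore, boss up; x, y square to the boss flats, a tooth centred on +x.
- post_seat (a point): seat of the test post: on the post's axis at the top face of the stand's base, where the underside of a fully home gear rests; z up. The bright post is 16 mm round and rises 31 mm from here, its end coned. If teeth meet teeth, a gear stops 16 mm above home, already round the post.
- master_axis (a point): on the axis of the dark master gear, level with its underside, 82 mm from the post in the stand's +y. Master: 15 teeth, 101 mm over the tips, 16 mm thick; it turns stiffly (0.3 N m) and stays where left. The angle of its teeth is not reported and varies. The 12-tooth gear (30 deg pitch) enters its gaps with about 2 deg to spare each way
- pointer_tip (a point): tip of the flat brass pointer clamped on top of the master gear, 38 mm from the master's axis, within 5 mm above its face. It turns with the master, but is clamped at an arbitrary angle to the teeth.
- crate: fixed open wooden crate, 240 (x) x 142 (y) x 60 mm high outside, walls and floor 8 mm. Origin: centre of its underside, x along its length, z up.
- dish: bystander: white oven dish 150 x 210 x 45 mm, origin centre of underside
- tin: bystander: metal tin, 66 mm diameter, 70 mm high, origin centre of underside
- wrench: bystander: steel wrench 180 mm long lying on the table, origin at the middle of its underside
- stand: fixed grey test stand with post and master gear: base 112 (x) x 190 (y) mm, 10 mm thick. Origin on the post's axis at the table, 10 mm below the seat; the master lies along +y
There are look-alikes about, which are no part of the job. Leave any blue or pink look-alike of the gear9 alone.

How it is judged:
On the way, in this order (a step that is already met when the one before it is completed fails the run):
1. the 12-tooth gear is fully home on the test post, meshed with the master (horizontal distance between gear12 and post_seat below 0.005 m and z of gear12 in the frame of post_seat between -0.004 and 0.004 m and angle between gear12's own z axis and vertical below 0.08 rad), for 0.1 s.
2. with the gear home, the master's pointer has been turned (all of step 1 and distance of pointer_tip from where it was at the start of the episode above 0.02 m), for 0.1 s.
At the end, for the whole second after the job is handed in: 12-tooth gear home on the post (within 5 mm sideways, 4 mm in height, 0.08 rad tilt), pointer tip over 20 mm from its start; 9- and 16-tooth gears boss up on the crate floor inside its walls (underside below 30 mm over the crate's, tilt under 0.3 rad); all gears at rest (all of step 2 and x of gear9 in the frame of crate between -0.112 and 0.112 m and y of gear9 in the frame of crate between -0.063 and 0.063 m and z of gear9 in the frame of crate between 0 and 0.03 m and angle between each of gear9, gear16's own z axis and vertical below 0.3 rad and x of gear16 in the frame of crate between -0.112 and 0.112 m and y of gear16 in the frame of crate between -0.063 and 0.063 m and z of gear16 in the frame of crate between 0 and 0.03 m and linear speed of each of gear12, gear9, gear16 below 0.02 m/s); the robot touches nothing.
It fails at once if the white dish is moved more than 30 mm (distance of dish from where it was at the start of the episode above 0.03 m).
It fails at once if the grease tin is moved more than 30 mm (distance of tin from where it was at the start of the episode above 0.03 m).
It fails at once if the wrench is moved more than 30 mm (distance of wrench from where it was at the start of the episode above 0.03 m).
It fails at once if the 12-tooth gear, riding on the master's teeth and not yet home, is pressed down with over 80 N (contact force between gear12 and stand above 80 N and z of gear12 in the frame of post_seat above 0.008 m).
It also fails if it takes over 72 s, if anything falls off the work surface, if the arm or the gripper's body presses on something with over 40 N, if the wrist force passes 120 N, or if a joint passes its speed limit or range.

### The arm

A 6-joint arm with a two-finger parallel gripper is mounted at the origin on the work surface. World frame = base frame: x ahead of the robot, y to its left, z up, the work surface at z = 0. Lengths are in m, angles in rad, forces in N, time in s.
With the tool pointing down it reaches from about 0.35 to 0.875 m from the base axis. Payload 4.2 kg.
Tool frame: the origin (TCP) lies at the very end of the fingers, on their centre line; the grasp point (between the pads) lies 19 mm behind it; z points along the fingers, x is the direction in which the jaws open and shut, and the axes are right-handed (so a half turn about z gives the same grasp; the last joint's range is limited). The gripper opens to 85 mm and grips with 20 to 120 N. Pads are 22 mm wide; open, the fingers measure 114 mm over their backs; the gripper's body (76 mm by 85 mm) begins 54 mm behind the grasp point. The pads swing forward as they close: fully open they stand 13 mm farther back than shut.
Start: joints at [-0.994, 0.385, 0.008, 0, -1.194, -0.259], TCP at [0.195, -0.594, 0.203] pointing down, gripper open.
Joint ranges: [-3.14, 3.14], [-1.21, 2.06], [-1.07, 1.41], [-3.16, 2.05], [-2.99, -0.16], [-3.1, 3.1]. Speed limits (rad/s): [2.79, 2.79, 3.14, 3.14, 3.14, 3.14].

### API

Orientations are given as a rotation vector (axis times angle).
In Python, from cell import sensors, snapshot, job gives the robot as it stands.
- The arm moves only by the tool servo_tool, never from a script. Its argument "steps" is a list of rows, each a list of 6 numbers: the shift along the tool's x, y, z in mm, then the turn, a rotation vector about the tool's x, y, z in rad. In form: [[tx, ty, tz, ax, ay, az], ...]. A call has 1 to 8 rows; each row shifts and turns the commanded pose from where the row before left it, along the tool's axes as they then stand; what a row does not reach is not made up. A row lasts 1/12 s, in which the tool goes at most 41.7 mm and 7.16 degrees, less where a joint would pass 70% of its speed; a pose out of reach is approached as far as the arm can. A call with a gripper value outside its range is refused whole. "grip" is the finger opening in mm, from 0 to 85.4, set as the call begins (left out, the last holds). The fingers move at their own pace and stop on an object; the grip force is fixed at half the most. Time passes only in rows, so rows that do not move let the fingers close. It gives the time, the measured TCP pose, the force and the opening at its end, in the units of the state.
- sensors.get_obs(): the state, without advancing time (a new reading comes with each control period).
- snapshot(name): name is "side" or "top"; returns a dict with "pixels" (384x512x3 uint8, red, green, blue), "camera_matrix" (3x3 intrinsics, pixels), "dist_coeffs" ([k1, k2, p1, p2, k3] as OpenCV has them; the pictures are not rectified), "R" (3x3) and "t" (3): a world point X has camera coordinates R X + t. Camera axes: x right, y down, z forward; pixel columns grow to the right and rows downward; lengths in m; the calibration is good to about 2 mm. A picture is of the moment at which its call begins. There is no depth.
- job.close_job(): hands the job in, once; it reports no verdict.
The state is a dict: "t": time; "joint_pos": joint angles; "joint_vel": joint speeds; "tau": joint torques, N m; "position": TCP position; "orientation": TCP orientation; "contact_force": force on the tool from outside, world axes, zero at the start; "torque": the same for the moment, N m; "finger_gap": finger opening in m.
Only numpy, scipy, OpenCV 4.12 (cv2) and the standard library are available. Lean on these libraries where they do the work, as an engineer would, in place of code of your own. Each camera call takes 0.05 s, during which the arm holds its last target.

## Working session

There is one attempt and no reset: what is moved stays moved. The work goes in short steps, Python scripts to look and compute and a tool call to move; the robot and the scene stay as the last step left them, time stands still between calls to the robot, and variables do not carry over. Pictures are saved under pics/ and viewed, and the job is handed in when it is done.

Besides the shell and the picture viewer there is one more tool, called after "Request:" by a JSON object that holds its "fn" and its "kwargs". servo_tool: Moves the arm, as the interface text tells. Its arguments: {"type":"object","properties":{"steps":{"type":"array"},"grip":{"type":"number"}},"required":["steps"]}

```bash
ls; mkdir -p pics; python3 - <<'E'
from cell import sensors, snapshot
import cv2,json,numpy as np
o=sensors.get_obs();print({k:np.round(v,4) for k,v in o.items()})
for n in("side","top"):
    s=snapshot(n);cv2.imwrite(f"pics/{n}0.png",s["pixels"][:,:,::-1]);np.savez(f"{n}0.npz",**s)
    print(n,s["camera_matrix"],s["dist_coeffs"],s["R"],s["t"])
E
```

```text
pics
{'t': np.float64(0.0), 'joint_pos': array([-9.944e-01,  3.856e-01,  6.600e-03, -5.000e-04, -1.194e+00,
       -2.586e-01]), 'joint_vel': array([-0.0001,  0.0018,  0.0015, -0.0007, -0.0006,  0.0004]), 'tau': array([ 1.50000e-03, -3.92285e+01,  1.88407e+01,  4.18630e+00,
       -4.60000e-03, -0.00000e+00]), 'position': array([ 0.1951, -0.5931,  0.2023]), 'orientation': array([-1.8411e+00, -2.5433e+00, -1.9000e-03]), 'contact_force': array([0.2046, 0.5558, 0.6823]), 'torque': array([ 0.0152, -0.0034,  0.0355]), 'finger_gap': np.float64(0.0854)}
side [[355.39076084   0.         253.41323553]
 [  0.         355.39076084 190.43978685]
 [  0.           0.           1.        ]] [-0.10697991  0.          0.          0.          0.        ] [[-0.82747157 -0.56129038 -0.0156176 ]
 [-0.31838728  0.49192343 -0.81033381]
 [ 0.46251523 -0.66555574 -0.58576037]] [0.45175869 0.19852048 0.91750955]
top [[385.75811325   0.         253.12618146]
 [  0.         385.75811325 191.96802925]
 [  0.           0.           1.        ]] [-0.06536099  0.          0.          0.          0.        ] [[ 0.00548791 -0.99992541  0.01091159]
 [-0.98561814 -0.00725176 -0.16883212]
 [ 0.16889865 -0.00982813 -0.98558442]] [0.01104437 0.53739015 1.07211296]
```

View pics/side0.png

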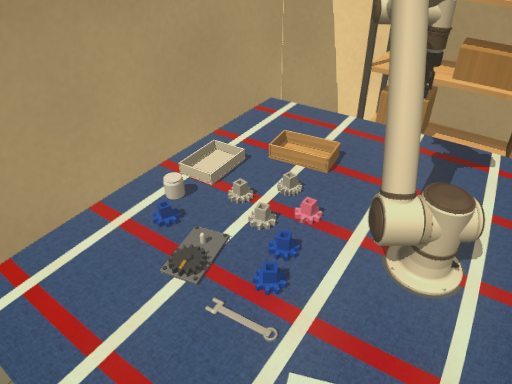

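View pics/top0.png

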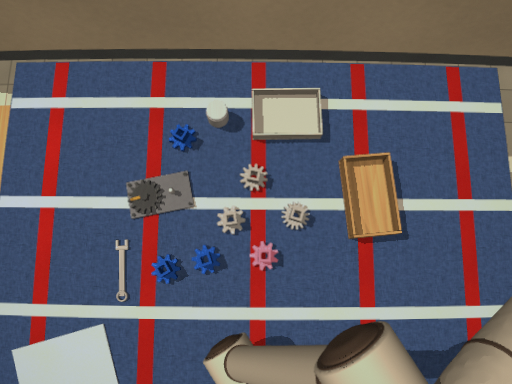

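The side view shows the grey gears at about (240,190), (263,215) and (290,182). In the top view they are at (254,177), (231,220) and (296,215). The stand is at (160,195), the crate at (371,196), and there are blue and pink look-alikes. I'll zoom in to count teeth.

```bash
python3 - <<'E'
import cv2,numpy as np
t=cv2.imread("pics/top0.png");s=cv2.imread("pics/side0.png")
def c(i,u,v,r,z):return cv2.resize(i[v-r:v+r,u-r:u+r],(z,z),interpolation=cv2.INTER_CUBIC)
top=np.hstack([c(t,254,177,20,260),c(t,231,220,20,260),c(t,296,215,20,260)])
bot=np.hstack([c(s,240,190,20,260),c(s,263,215,20,260),c(s,290,182,20,260)])
cv2.imwrite("pics/z1.png",np.vstack([top,bot]))
cv2.imwrite("pics/z2.png",np.hstack([c(t,160,195,38,400),c(s,193,252,40,400)]))
E
```

```text
(no output)
```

View pics/z1.png

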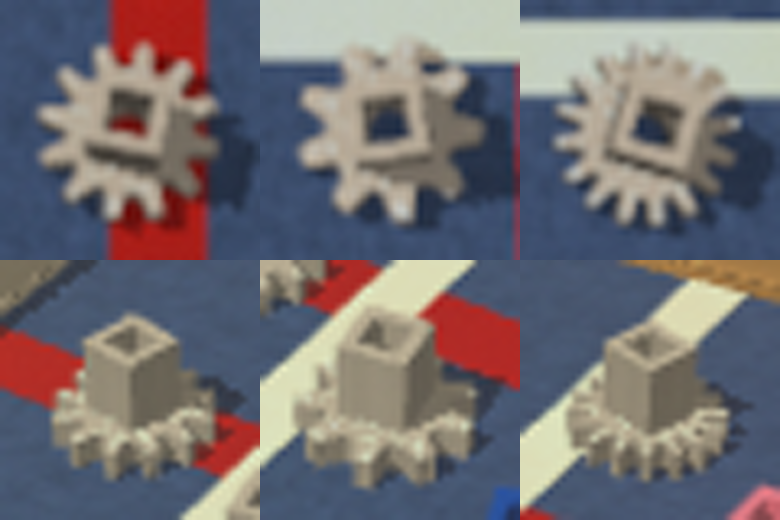

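View pics/z2.png

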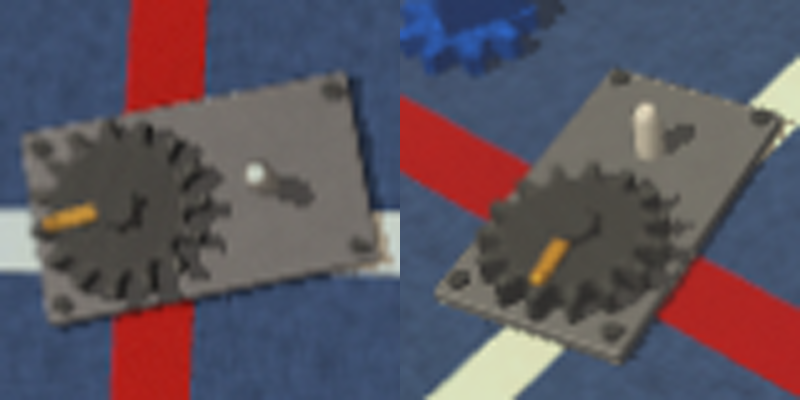

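Tooth counts: (254,177) has 12, (231,220) has 9 and (296,215) has 16. Next I'll enlarge each boss to get its top corners.

```bash
cat > h.py <<'E'
import cv2,numpy as np
def load(f):
    d=np.load(f);return {k:d[k] for k in d.files}
def crop(s,u,v,r,z):
    p=s["pixels"][:,:,::-1]
    k=z/(2*r)
    M=np.array([[k,0,-(u-r)*k],[0,k,-(v-r)*k]])
    im=cv2.warpAffine(p,M,(z,z),flags=cv2.INTER_CUBIC)
    for i in range(0,2*r,5):
        x=int(i*k)
        cv2.putText(im,str(u-r+i),(x,10),0,.35,(0,255,255),1);cv2.putText(im,str(v-r+i),(0,x+4),0,.35,(0,255,255),1)
        cv2.line(im,(x,12),(x,18),(0,255,255),1);cv2.line(im,(24,x),(30,x),(0,255,255),1)
    return im
def rays(s,uv):
    uv=np.asarray(uv,float).reshape(-1,1,2)
    n=cv2.undistortPoints(uv,s["camera_matrix"],s["dist_coeffs"]).reshape(-1,2)
    d=np.c_[n,np.ones(len(n))]@s["R"]
    return -s["R"].T@s["t"],d
def plane(s,uv,z):
    c,d=rays(s,uv);return c+d*((z-c[2])/d[:,2])[:,None]
def tri(a,ua,b,ub):
    ca,da=rays(a,ua);cb,db=rays(b,ub);out=[]
    for x,y in zip(da,db):
        k=np.linalg.lstsq(np.c_[x,-y],cb-ca,rcond=None)[0]
        p,q=ca+k[0]*x,cb+k[1]*y;out.append(np.r_[(p+q)/2,np.linalg.norm(p-q)])
    return np.array(out)
def proj(s,X):
    return cv2.projectPoints(np.asarray(X,float).reshape(-1,3),cv2.Rodrigues(s["R"])[0],s["t"],s["camera_matrix"],s["dist_coeffs"])[0].reshape(-1,2)
E
python3 - <<'E'
from h import *
t=load("top0.npz");s=load("side0.npz")
for i,(a,b) in enumerate([((254,177),(240,187)),((231,220),(263,212)),((296,215),(290,180))]):
    cv2.imwrite(f"pics/g{i}.png",np.hstack([crop(t,*a,16,400),crop(s,*b,16,400)]))
cv2.imwrite("pics/st.png",crop(t,160,195,38,600));cv2.imwrite("pics/st2.png",crop(s,195,252,38,600))
cv2.imwrite("pics/cr.png",np.hstack([crop(t,371,196,48,400),crop(s,305,150,40,400)]))
E
```

```text
(no output)
```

View pics/g0.png

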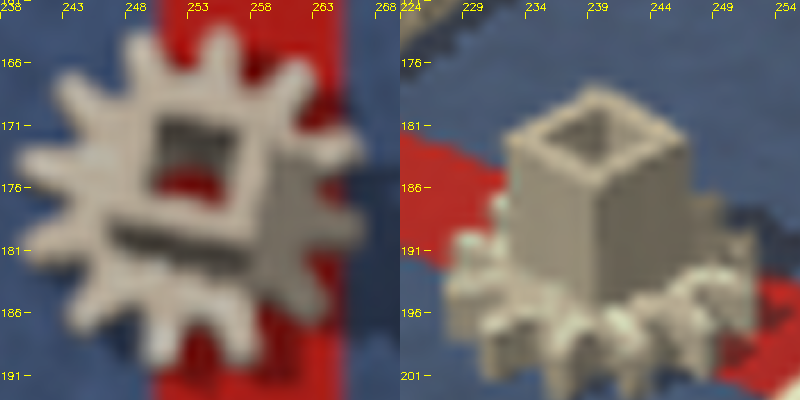

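View pics/g1.png

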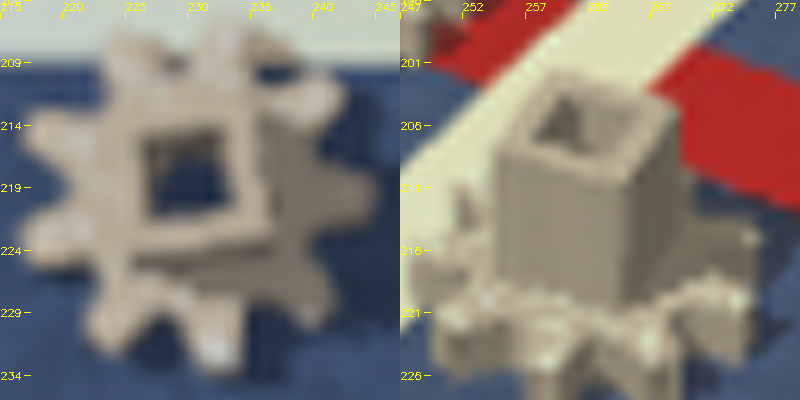

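View pics/g2.png

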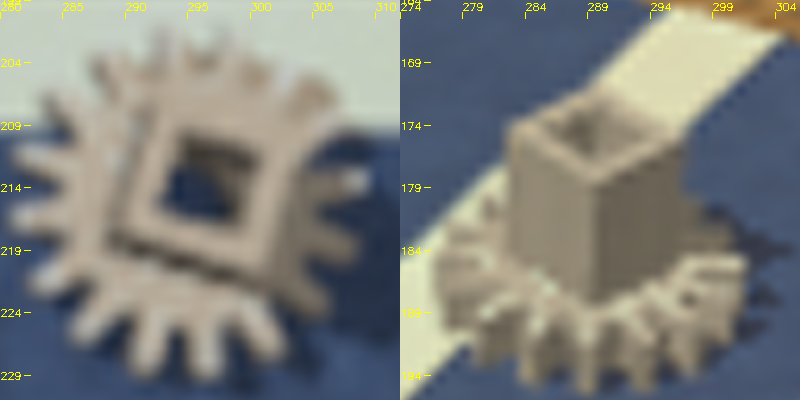

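View pics/st.png

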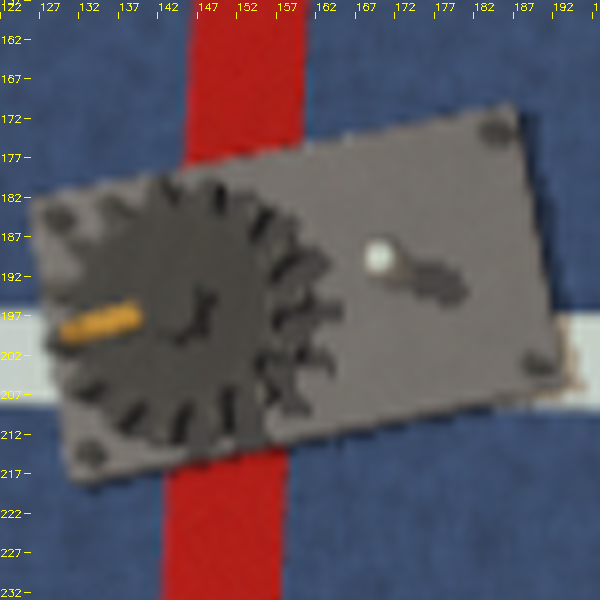

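View pics/st2.png

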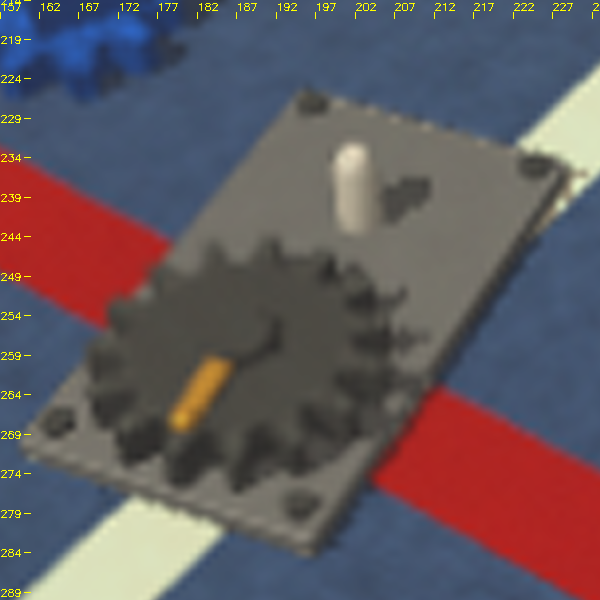

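View pics/cr.png

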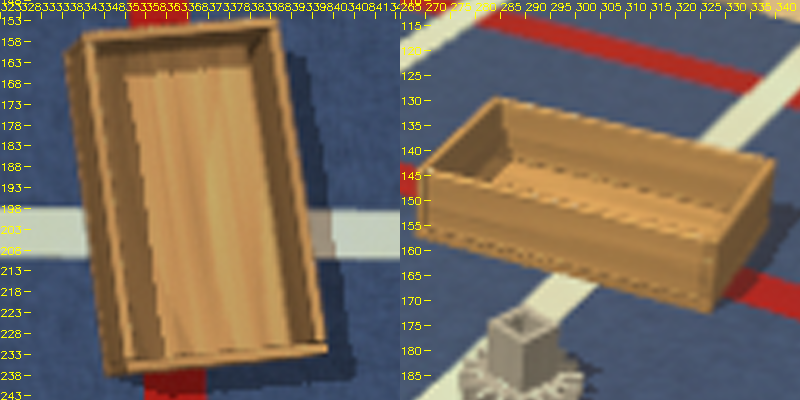

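```bash
python3 - <<'E'
from h import *
t=load("top0.npz");s=load("side0.npz")
print("cam",rays(t,[[0,0]])[0],rays(s,[[0,0]])[0])
G=[("g12",[253.5,173.8],[239.84,181.84]),("g9",[230.2,218.0],[261.88,206.36]),("g16",[296.7,213.7],[289.76,174.64]),("post",[170,189.55],[201.6,233.0])]
for n,a,b in G:
    print(n,np.round(tri(t,[a],s,[b]),4), plane(t,[a],.056 if n!="post" else .041).round(4),plane(s,[b],.056 if n!="post" else .041).round(4))
def ang(P):
    P=P[:,:2];e=[P[(i+1)%4]-P[i] for i in range(4)]
    return [np.round(np.degrees(np.arctan2(x[1],x[0]))%90,1) for x in e],[np.round(np.linalg.norm(x)*1e3,1) for x in e]
S={"g12":(224,171,[(505,138),(597,85),(690,135),(600,185)]),"g9":(247,196,[(497,148),(545,75),(680,112),(622,182)]),"g16":(274,164,[(508,125),(600,88),(686,140),(595,180)])}
for k,(u,v,c) in S.items():
    c=[(u+(x-400)/12.5,v+y/12.5) for x,y in c];P=plane(s,c,.056);print(k,ang(P))
T={"g12":(238,161,[(157,117),(240,125),(228,205),(150,190)]),"g9":(215,204,[(148,138),(222,128),(238,205),(150,222)]),"g16":(280,199,[(182,140),(258,160),(238,228),(160,208)])}
for k,(u,v,c) in T.items():
    c=[(u+x/12.5,v+y/12.5) for x,y in c];P=plane(t,c,.056);print(k,ang(P))
k=600/76
a=[(122+x/k,157+y/k) for x,y in [(32,197),(515,107),(570,388),(72,483)]]
b=[(157+x/k,214+y/k) for x,y in [(25,435),(300,92),(570,165),(310,545)]]
# order a: far-left(+x,+y), far-right(+x,-y), near-right, near-left
print(plane(t,a,.01).round(4));print(plane(s,b,.01).round(4))
print("tri",tri(t,a,s,b).round(4))
# crate
k=400/96
a=[(323+x/k,148+y/k) for x,y in [(80,35),(277,22),(327,350),(122,372)]]
k=400/80
b=[(265+(x-400)/k,110+y/k) for x,y in [(425,167),(497,97),(776,160),(716,242)]]
print(plane(t,a,.06).round(4));print(plane(s,b,.06).round(4))
E
```

```text
cam [0.34852244 0.02547743 1.14726604] [0.01266172 0.76656468 0.70536398]
g12 [[5.887e-01 1.370e-02 5.630e-02 3.000e-04]] [[0.5889 0.0138 0.056 ]] [[0.5889 0.0133 0.056 ]]
g9 [[0.4606 0.0795 0.0544 0.0006]] [[0.4601 0.0792 0.056 ]] [[0.4597 0.0813 0.056 ]]
g16 [[ 4.736e-01 -1.098e-01  5.690e-02  2.000e-04]] [[ 0.4736 -0.1099  0.056 ]] [[ 0.4743 -0.1109  0.056 ]]
post [[5.432e-01 2.564e-01 4.290e-02 1.000e-04]] [[0.5435 0.2568 0.041 ]] [[0.5448 0.255  0.041 ]]
g12 ([np.float64(80.4), np.float64(80.3), np.float64(78.3), np.float64(83.5)], [np.float64(33.3), np.float64(34.4), np.float64(31.5), np.float64(33.3)])
g9 ([np.float64(11.5), np.float64(8.9), np.float64(5.1), np.float64(9.7)], [np.float64(30.0), np.float64(35.0), np.float64(29.6), np.float64(31.7)])
g16 ([np.float64(68.3), np.float64(72.7), np.float64(69.8), np.float64(72.3)], [np.float64(31.4), np.float64(33.1), np.float64(31.6), np.float64(33.9)])
g12 ([np.float64(84.8), np.float64(81.9), np.float64(79.3), np.float64(85.0)], [np.float64(19.3), np.float64(19.2), np.float64(18.4), np.float64(17.4)])
g9 ([np.float64(8.2), np.flo
[... 163 characters left out ...]
 np.float64(75.9), np.float64(71.6)], [np.float64(17.9), np.float64(16.3), np.float64(18.3), np.float64(16.5)])
[[0.5712 0.3975 0.01  ]
 [0.6076 0.2135 0.01  ]
 [0.4994 0.1891 0.01  ]
 [0.4619 0.3757 0.01  ]]
[[0.5693 0.3967 0.01  ]
 [0.607  0.2176 0.01  ]
 [0.4981 0.1935 0.01  ]
 [0.4606 0.3782 0.01  ]]
tri [[5.705e-01 3.969e-01 9.800e-03 1.900e-03]
 [6.091e-01 2.146e-01 6.500e-03 1.700e-03]
 [5.004e-01 1.899e-01 5.900e-03 1.100e-03]
 [4.622e-01 3.766e-01 7.300e-03 3.000e-04]]
[[ 0.6423 -0.2454  0.06  ]
 [ 0.6535 -0.3868  0.06  ]
 [ 0.4222 -0.409   0.06  ]
 [ 0.407  -0.2663  0.06  ]]
[[ 0.6406 -0.2534  0.06  ]
 [ 0.6546 -0.3868  0.06  ]
 [ 0.4209 -0.4095  0.06  ]
 [ 0.4085 -0.271   0.06  ]]
```

Both views agree: boss tops come out at 54–57 mm and the post top at 43 mm. Next is the phase of the master's teeth and the pointer tip.

```bash
cat > mast.py <<'E'
from h import *
def phase(s,M,z=.026,dark=None,half=100,verbose=True):
    cam=rays(s,[[0,0]])[0]
    out=np.arctan2(M[1]-cam[1],M[0]-cam[0])
    g=cv2.cvtColor(s["pixels"],cv2.COLOR_RGB2GRAY).astype(np.float32)
    th=np.radians(np.arange(0,360,.5))
    res=[]
    V=[]
    for r in np.arange(.042,.0485,.001):
        X=np.c_[M[0]+r*np.cos(th),M[1]+r*np.sin(th),np.full(len(th),z)]
        uv=proj(s,X).astype(np.float32)
        V.append(cv2.remap(g,uv[:,0].reshape(1,-1),uv[:,1].reshape(1,-1),cv2.INTER_CUBIC)[0])
    v=np.mean(V,0)
    for d in (-60,-30,0,30,60):
        m=np.abs((th-out-np.radians(d)+np.pi)%(2*np.pi)-np.pi)<np.radians(36)
        A=np.c_[np.cos(15*th),np.sin(15*th),np.ones(len(th)),th-out,np.cos(2*th),np.sin(2*th)][m]
        c=np.linalg.lstsq(A,v[m],rcond=None)[0]
        # dark = tooth -> minimum at tooth centre
        ph=np.degrees(np.arctan2(-c[1],-c[0]))/15%24
        res.append((round(np.degrees(out)+d),round(ph,2),round(np.hypot(c[0],c[1]),1)))
    return res
E
python3 - <<'E'
from mast import *
t=load("top0.npz");s=load("side0.npz")
M=np.array([.5276,.3367])
for z in(.024,.026,.028):
  for n,im in(("top",t),("side",s)): print(z,n,phase(im,M,z))
for n,im in(("top",t),("side",s)):
    h=cv2.cvtColor(im["pixels"],cv2.COLOR_RGB2HSV)
    m=cv2.inRange(h,(12,120,110),(28,255,255))
    c=proj(im,[[M[0],M[1],.028]])[0]
    yy,xx=np.mgrid[:384,:512];m[(np.hypot(xx-c[0],yy-c[1])>20)]=0
    ys,xs=np.nonzero(m);P=plane(im,np.c_[xs,ys],.029)[:,:2]-M
    print(n,c,len(xs),np.degrees(np.arctan2(P[:,1].mean(),P[:,0].mean())),np.hypot(*P.T).max())
# overlay circle check
vis=crop(t,160,195,38,600);k=600/76
for r in(.0505,):
    th=np.linspace(0,2*np.pi,90);p=proj(t,np.c_[M[0]+r*np.cos(th),M[1]+r*np.sin(th),np.full(90,.026)])
    for q in p: cv2.circle(vis,(int((q[0]-122)*k),int((q[1]-157)*k)),1,(0,255,0),-1)
vis2=crop(s,195,252,38,600)
p=proj(s,np.c_[M[0]+r*np.cos(th),M[1]+r*np.sin(th),np.full(90,.026)])
for q in p: cv2.circle(vis2,(int((q[0]-157)*k),int((q[1]-214)*k)),1,(0,255,0),-1)
cv2.imwrite("pics/ov.png",cv2.resize(np.hstack([vis,vis2]),(800,400)))
E
```

```text
0.024 top [(0, np.float64(7.05), np.float64(19.6)), (30, np.float64(9.81), np.float64(20.3)), (60, np.float64(11.51), np.float64(21.5)), (90, np.float64(13.59), np.float64(21.7)), (120, np.float64(15.97), np.float64(21.1))]
0.024 side [(-100, np.float64(3.15), np.float64(10.0)), (-70, np.float64(8.42), np.float64(11.6)), (-40, np.float64(10.34), np.float64(16.9)), (-10, np.float64(11.15), np.float64(13.6)), (20, np.float64(15.92), np.float64(10.4))]
0.026 top [(0, np.float64(6.66), np.float64(19.4)), (30, np.float64(9.43), np.float64(20.1)), (60, np.float64(11.39), np.float64(20.7)), (90, np.float64(13.8), np.float64(21.1)), (120, np.float64(16.36), np.float64(21.1))]
0.026 side [(-100, np.float64(2.27), np.float64(6.9)), (-70, np.float64(8.33), np.float64(13.1)), (-40, np.float64(10.3), np.float64(16.1)), (-10, np.float64(11.33), np.float64(11.9)), (20, np.float64(17.21), np.float64(7.8))]
0.028 top [(0, np.float64(6.22), np.float64(18.9)), (30, np.float64(9.0), np.float64(19.7)), (60, np.float64(11.21), np.float64(19.7)), (90, np.float64(14.03), np.float64(20.5)), (120, np.float64(16.75), np.float64(21.1))]
0.028 side [(-100, np.float64(1.88), np.float64(3.6)), (-70, np.float64(7.94), np.float64(12.9)), (-40, np.float64(10.22), np.float64(13.3)), (-10, np.float64(11.46), np.float64(9.0)), (20, np.float64(19.33), np.float64(5.3))]
top [143.67237634 195.4336541 ] 32 106.92393067839188 0.0412338048381247
side [186.69414549 256.86845338] 34 106.85165543750693 0.0416741610208283
```

View pics/ov.png

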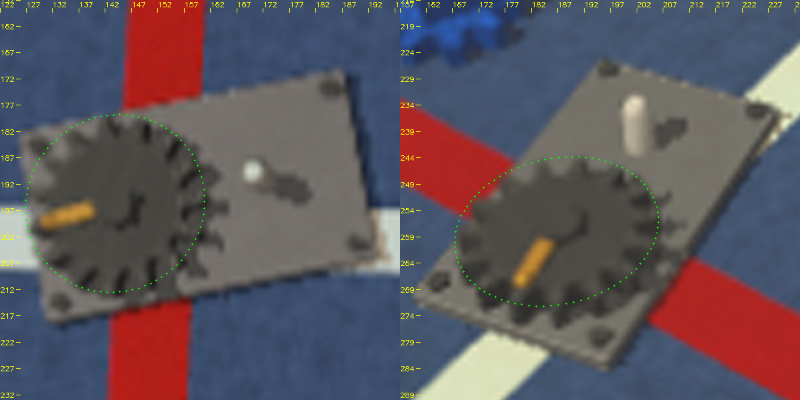

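The phase drifts with direction because the tooth walls and shadows read as tooth. I'll look at it contrast-stretched.

```bash
python3 - <<'E'
from h import *
t=load("top0.npz");s=load("side0.npz");M=np.array([.5276,.3367])
o=[]
for im,(u,v) in((t,(145,196)),(s,(187,257))):
    g=cv2.cvtColor(im["pixels"],cv2.COLOR_RGB2GRAY).astype(np.float32);r=23;k=600/(2*r)
    A=np.array([[k,0,-(u-r)*k],[0,k,-(v-r)*k]]);w=cv2.warpAffine(g,A,(600,600),flags=cv2.INTER_CUBIC)
    w=cv2.cvtColor(np.clip((w-20)*2.2,0,255).astype(np.uint8),cv2.COLOR_GRAY2BGR)
    for i in range(15):
        a=np.radians(12+24*i)
        p=(proj(im,[[M[0]+q*np.cos(a),M[1]+q*np.sin(a),.026] for q in(.044,.0505)])-[u-r,v-r])*k
        cv2.line(w,tuple(p[0].astype(int)),tuple(p[1].astype(int)),(0,255,0),1)
    o.append(w)
cv2.imwrite("pics/m1.png",o[0]);cv2.imwrite("pics/m2.png",o[1])
E
```

```text
(no output)
```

View pics/m1.png

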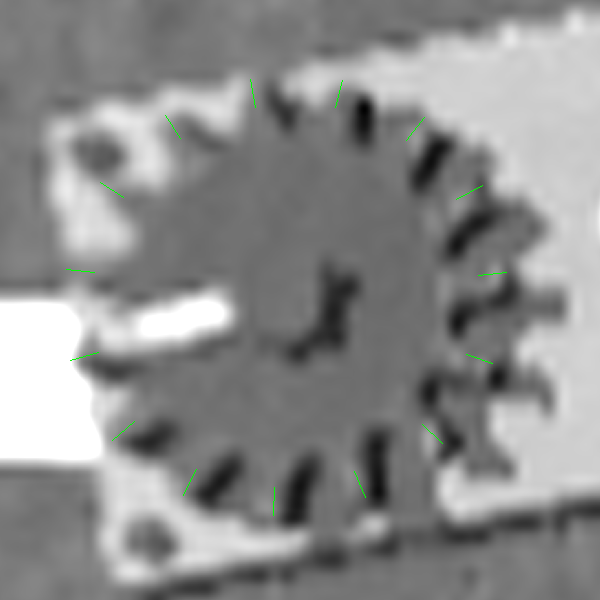

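View pics/m2.png

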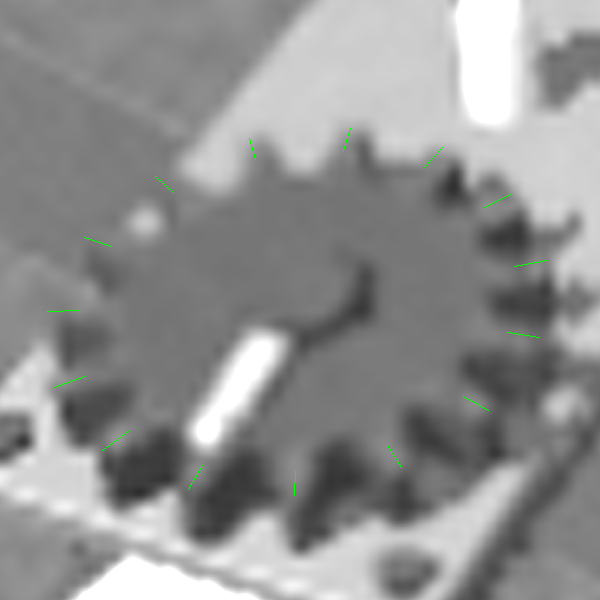

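The tooth phase reads about 12° mod 24° where shadow bias cancels (tooth nearest the post line). I'll write a move calculator.

```bash
cat > mv.py <<'E'
import sys,numpy as np
from scipy.spatial.transform import Rotation as R
from cell import sensors
def show(x=None,y=None,z=None,psi=None):
    o=sensors.get_obs();p=o["position"];q=R.from_rotvec(o["orientation"]);m=q.as_matrix()
    ps=np.degrees(np.arctan2(m[1,0],m[0,0]))
    print("t %.2f"%o["t"],"pos",p.round(4),"psi %.2f"%ps,"tilt %.2f"%np.degrees(np.arccos(-m[2,2])),"F",o["contact_force"].round(1),"T",o["torque"].round(2),"gap %.4f"%o["finger_gap"],"q",np.degrees(o["joint_pos"]).round(0))
    if psi is None: psi=ps
    a=np.radians(psi);tx=np.array([np.cos(a),np.sin(a),0]);tz=np.array([0,0,-1.])
    m2=np.c_[tx,np.cross(tz,tx),tz]
    rv=(q.inv()*R.from_matrix(m2)).as_rotvec()
    tgt=np.array([p[i] if v is None else v for i,v in enumerate((x,y,z))])
    print("rot first (tool):",rv.round(4)," then shift mm:",((m2.T@(tgt-p))*1e3).round(1), "| shift in present frame:",((m.T@(tgt-p))*1e3).round(1))
if __name__=="__main__":
    a=[None if v=="-" else float(v) for v in sys.argv[1:]];show(*a)
E
python3 mv.py .5889 .0137 .12 171.5
```

```text
t 0.10 pos [ 0.1952 -0.5931  0.2024] psi 108.20 tilt 0.11 F [ 0.2 -0.2  0. ] T [-0.01 -0.06 -0.02] gap 0.0853 q [-57.  22.   0.  -0. -68. -15.]
rot first (tool): [ 1.0000e-03 -1.8000e-03 -1.1047e+00]  then shift mm: [-299.7  658.4   82.4] | shift in present frame: [453.3 563.6  83.3]
```

Request:
{"fn": "servo_tool", "kwargs": {"steps": [[0, 0, 0, 0, 0, -0.122], [0, 0, 0, 0, 0, -0.122], [0, 0, 0, 0, 0, -0.122], [0, 0, 0, 0, 0, -0.122], [0, 0, 0, 0, 0, -0.122], [0, 0, 0, 0, 0, -0.122], [0, 0, 0, 0, 0, -0.122], [0, 0, 0, 0, 0, -0.122]]}}

```text
t: 0.77
position: [0.1952, -0.5933, 0.2028]
orientation: [-0.424, -3.112, -0.002]
contact_force: [0.1, -0.2, -0.5]
finger_gap: 0.0856
```

Request:
{"fn": "servo_tool", "kwargs": {"steps": [[0, 0, 0, 0, 0, -0.12], [-15, 33, 0, 0, 0, 0], [-15, 33, 0, 0, 0, 0], [-15, 33, 0, 0, 0, 0], [-15, 33, 0, 0, 0, 0], [-15, 33, 0, 0, 0, 0], [-15, 33, 0, 0, 0, 0], [-15, 33, 0, 0, 0, 0]]}}

```text
t: 1.43
position: [0.3355, -0.3802, 0.2031]
orientation: [-0.247, -3.131, -0.001]
contact_force: [1.1, -0.5, 0.2]
finger_gap: 0.0853
```

Request:
{"fn": "servo_tool", "kwargs": {"steps": [[-15, 33, 0, 0, 0, 0], [-15, 33, 0, 0, 0, 0], [-15, 33, 0, 0, 0, 0], [-15, 33, 0, 0, 0, 0], [-15, 33, 0, 0, 0, 0], [-15, 33, 0, 0, 0, 0], [-15, 33, 0, 0, 0, 0], [-15, 33, 0, 0, 0, 0]]}}

```text
t: 2.1
position: [0.4953, -0.1382, 0.2032]
orientation: [-0.246, -3.131, -0.0]
contact_force: [0.8, -0.7, -0.2]
finger_gap: 0.0856
```

```bash
python3 mv.py .5889 .0137 .10 171.5
```

```text
t 2.10 pos [ 0.4953 -0.1382  0.2032] psi 171.02 tilt 0.03 F [ 0.8 -0.7 -0.2] T [-0.07 -0.02  0.04] gap 0.0856 q [  3.  11. -15.  -0. -64. -11.]
rot first (tool): [ 0.0001 -0.0006 -0.0084]  then shift mm: [-70.1 164.  103.2] | shift in present frame: [-68.8 164.6 103.2]
```

Request:
{"fn": "servo_tool", "kwargs": {"steps": [[-14, 33, 0, 0, 0, -0.008], [-14, 33, 10, 0, 0, 0], [-14, 33, 20, 0, 0, 0], [-14, 33, 20, 0, 0, 0], [-14, 32, 20, 0, 0, 0], [0, 0, 30, 0, 0, 0], [0, 0, 0, 0, 0, 0]]}}

```text
t: 2.68
position: [0.5848, 0.0129, 0.0967]
orientation: [-0.231, -3.12, 0.004]
contact_force: [-1.9, -0.7, -0.8]
finger_gap: 0.0854
```

```bash
python3 - <<'E'
from cell import snapshot
from h import *
o=[]
for n,a in(("top",(254,177)),("side",(240,180))):
    s=snapshot(n);o.append(crop(s,*a,30,400))
cv2.imwrite("pics/p1.png",np.hstack(o))
E
python3 mv.py .5889 .0137 .02 171.5
```

```text
t 2.78 pos [0.5878 0.0114 0.1024] psi 171.49 tilt 0.22 F [ 0.5 -0.9  0.7] T [ 0.01 -0.11 -0.04] gap 0.0854 q [ 17.  24. -13.   0. -54. -25.]
rot first (tool): [-0.0019 -0.0033 -0.0002]  then shift mm: [-0.7  2.4 82.4] | shift in present frame: [-1.   2.6 82.4]
```

View pics/p1.png

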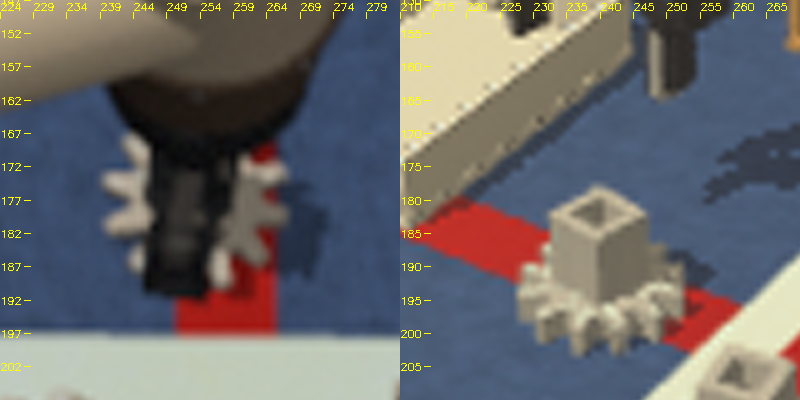

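The side view shows the gear clear of the fingers at (240,190). The top view shows the hand over it, with the jaws spanning it along x. Descending.

Request:
{"fn": "servo_tool", "kwargs": {"steps": [[-1, 2.5, 20, 0, 0, 0], [0, 0, 25, 0, 0, 0], [0, 0, 25, 0, 0, 0], [0, 0, 12, 0, 0, 0], [0, 0, 0, 0, 0, 0]]}}

```text
t: 3.2
position: [0.5889, 0.0127, 0.0207]
orientation: [-0.236, -3.13, 0.001]
contact_force: [-0.7, -0.1, -0.5]
finger_gap: 0.0851
```

Request:
{"fn": "servo_tool", "kwargs": {"steps": [[0, 0, 0, 0, 0, 0], [0, 0, 0, 0, 0, 0], [0, 0, 0, 0, 0, 0], [0, 0, 0, 0, 0, 0], [0, 0, 0, 0, 0, 0], [0, 0, 0, 0, 0, 0]], "grip": 25}}

```text
t: 3.7
position: [0.5903, 0.014, 0.0233]
orientation: [0.233, 3.132, -0.0]
contact_force: [-3.5, -0.4, 6.1]
finger_gap: 0.0316
```

```bash
python3 mv.py - - .11 -
```

```text
t 3.70 pos [0.5903 0.014  0.0233] psi 171.48 tilt 0.05 F [-3.5 -0.4  6.1] T [ 0.    0.87 -0.07] gap 0.0316 q [ 17.  29. -17.   0. -44. -26.]
rot first (tool): [0.     0.0009 0.    ]  then shift mm: [  0.    0.  -86.7] | shift in present frame: [ -0.1   0.  -86.7]
```

Request:
{"fn": "servo_tool", "kwargs": {"steps": [[0, 0, -5, 0, 0, 0], [0, 0, -25, 0, 0, 0], [0, 0, -30, 0, 0, 0], [0, 0, -30, 0, 0, 0], [0, 0, 0, 0, 0, 0], [0, 0, 0, 0, 0, 0]]}}

```text
t: 4.2
position: [0.5906, 0.0145, 0.1124]
orientation: [0.234, 3.13, 0.003]
contact_force: [-0.1, 0.3, -6.5]
finger_gap: 0.0312
```

```bash
python3 - <<'E'
from cell import snapshot
from h import *
o=[]
for n,a in(("top",(254,170)),("side",(240,160))):
    s=snapshot(n);np.savez(n+"1.npz",**s);o.append(crop(s,*a,25,400))
cv2.imwrite("pics/p2.png",np.hstack(o))
E
python3 mv.py .5438 .2563 .11 183.15
```

```text
t 4.30 pos [0.5879 0.0139 0.1092] psi 171.40 tilt 0.28 F [-0.4  1.3 -7.2] T [-0.01  0.07 -0.  ] gap 0.0313 q [ 17.  23. -12.  -0. -55. -26.]
rot first (tool): [-2.00e-04 -4.90e-03 -2.05e-01]  then shift mm: [ 30.7 244.5  -0.8] | shift in present frame: [ 79.8 233.1  -0.6]
```

View pics/p2.png

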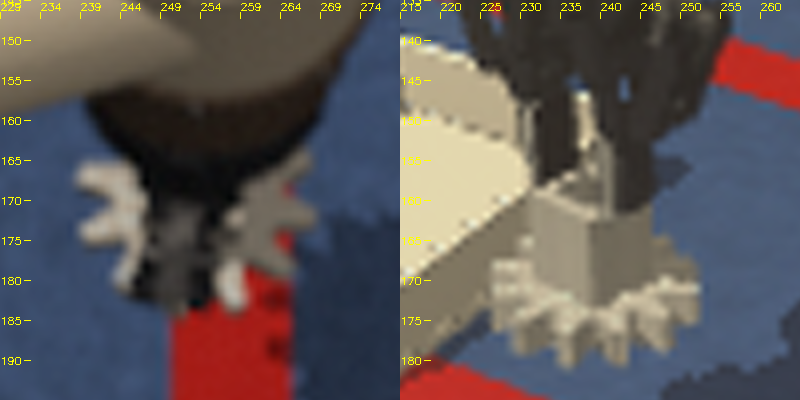

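The gear is held level in both views.

Request:
{"fn": "servo_tool", "kwargs": {"steps": [[0, 0, 0, 0, 0, -0.1], [0, 0, 0, 0, -0.005, -0.105], [5, 40, 0, 0, 0, 0], [5, 40, 0, 0, 0, 0], [5, 41, 0, 0, 0, 0], [5, 41, 0, 0, 0, 0], [5, 41, 0, 0, 0, 0], [5, 41, 0, 0, 0, 0]]}}

```text
t: 4.97
position: [0.5442, 0.2567, 0.1083]
orientation: [-0.087, 3.14, -0.005]
contact_force: [1.5, -0.2, -5.3]
finger_gap: 0.0311
```

Request:
{"fn": "servo_tool", "kwargs": {"steps": [[0, 0, 10, 0, 0, 0], [0, 0, 0, 0, 0, 0], [0, 0, 0, 0, 0, 0]]}}

```text
t: 5.22
position: [0.5443, 0.2551, 0.098]
orientation: [0.089, -3.139, 0.007]
contact_force: [0.4, -0.8, -6.5]
finger_gap: 0.0313
```

```bash
python3 - <<'E'
from cell import snapshot
from h import *
for n,a in(("top",(165,190)),("side",(205,235))):
    s=snapshot(n);np.savez(n+"2.npz",**s);cv2.imwrite(f"pics/p3{n}.png",crop(s,*a,30,600))
E
python3 mv.py .5438 .2563 .075 183.15
```

```text
t 5.32 pos [0.546  0.2547 0.0999] psi -176.84 tilt 0.19 F [ 0.2  0.4 -5.4] T [-0.03 -0.01 -0.01] gap 0.0315 q [ 40.  25. -11.   0. -54. -37.]
rot first (tool): [-0.0022  0.0025  0.0001]  then shift mm: [ 2.1  1.8 24.9] | shift in present frame: [ 2.2  1.8 24.9]
```

View pics/p3top.png

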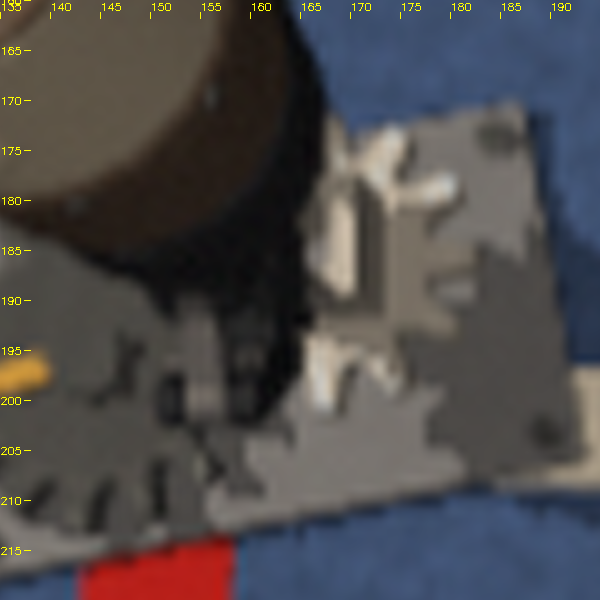

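View pics/p3side.png

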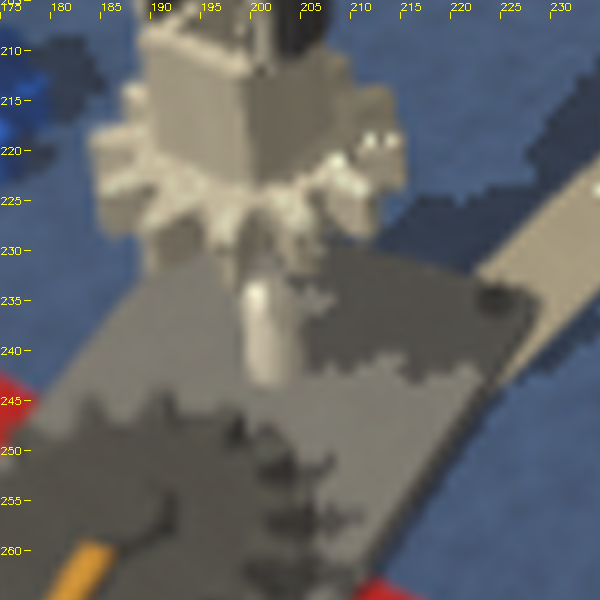

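The side view has the gear over the post, with the disc spanning u≈184–215.5. The top view is mostly hidden by the hand. I'll check the in-hand offset against the projected disc extents.

```bash
python3 - <<'E'
from h import *
s=load("side2.npz");t=load("top2.npz")
th=np.radians(np.arange(0,360,1));c=np.array([.5445,.2555]);z0=.1-.0233
for z in(z0,z0+.016):
    p=proj(s,np.c_[c[0]+.0415*np.cos(th),c[1]+.0415*np.sin(th),np.full(360,z)])
    print("side u",p[:,0].min(),p[:,0].max(),"v",p[:,1].min(),p[:,1].max())
    p=proj(t,np.c_[c[0]+.0415*np.cos(th),c[1]+.0415*np.sin(th),np.full(360,z)])
    print("top u",p[:,0].min(),p[:,0].max(),"v",p[:,1].min(),p[:,1].max())
# pixel equivalents
print(proj(s,[[.5445,.2555,.0927],[.5545,.2555,.0927],[.5445,.2655,.0927]]))
# predicted boss corners psi 3.15
def corners(z,ps=3.15):
    a=np.radians(ps+45+90*np.arange(4));return np.c_[c[0]+.02404*np.cos(a),c[1]+.02404*np.sin(a),np.full(4,z)]
print("boss low",proj(s,corners(z0+.016)));print("boss hi",proj(s,corners(z0+.056)),proj(t,corners(z0+.056)))
vis=crop(s,205,235,30,600)
a=np.radians(3.15+np.arange(0,360,30))
for z,col in((z0,(0,0,255)),(z0+.016,(0,255,0))):
    for q in proj(s,np.c_[c[0]+.0415*np.cos(a),c[1]+.0415*np.sin(a),np.full(12,z)]): cv2.circle(vis,tuple(((q-[175,205])*10).astype(int)),3,col,-1)
for z in(.016,.056):
    for q in proj(s,corners(z0+z)): cv2.circle(vis,tuple(((q-[175,205])*10).astype(int)),3,(255,0,255),-1)
q=proj(s,[[.5438,.2563,.041]])[0];cv2.circle(vis,tuple(((q-[175,205])*10).astype(int)),3,(255,255,0),-1)
cv2.imwrite("pics/p4.png",vis)
E
```

```text
side u 184.7451606498221 215.58455719652062 v 213.53398058666966 233.874522900706
top u 153.30400502379973 182.5892940260331 v 172.6263755503908 201.52598253511403
side u 183.95559769470407 215.10920761011084 v 209.061361303232 229.29680081867264
top u 151.9079849615454 181.6181014476246 v 171.38137326142754 200.6901118036911
[[199.55809608 218.82888594]
 [196.74499239 217.4973141 ]
 [197.07609956 220.87715306]]
boss low [[190.57666294 220.33003052]
 [200.69118286 224.60253434]
 [208.47822255 217.33520449]
 [198.47220665 213.27879912]]
boss hi [[188.71191169 208.58965385]
 [199.05441381 212.77946745]
 [207.08761748 205.610438  ]
 [196.8576659  201.63896672]] [[157.27784044 177.29288768]
 [157.363724   189.72390759]
 [170.02665251 189.12644883]
 [169.86979162 176.6941721 ]]
```

View pics/p4.png

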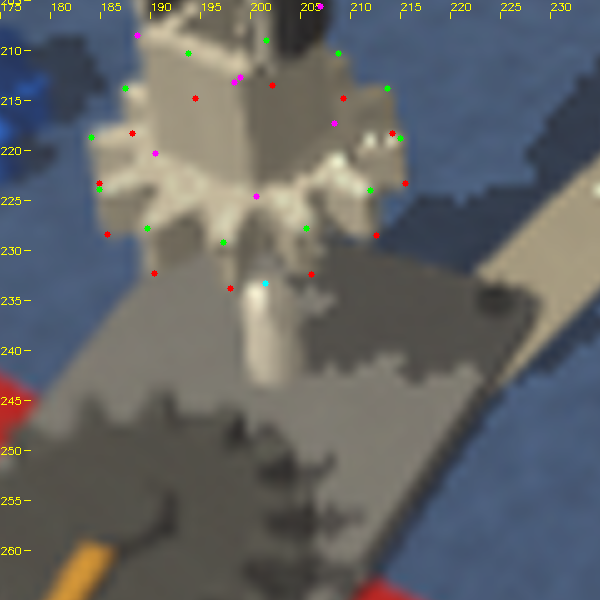

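The projection of the assumed pose matches the gear's tooth tips within about 1 px, so the gear is centred in the hand and in phase. Lowering.

Request:
{"fn": "servo_tool", "kwargs": {"steps": [[0, 0, 15, 0, 0, 0], [0, 0, 14, 0, 0, 0], [0, 0, 4, 0, 0, 0], [0, 0, 3, 0, 0, 0], [0, 0, 2, 0, 0, 0], [0, 0, 2, 0, 0, 0]]}}

```text
t: 5.82
position: [0.5473, 0.2557, 0.062]
orientation: [-0.087, 3.135, 0.0]
contact_force: [-2.8, 0.1, -0.3]
finger_gap: 0.0314
```

```bash
python3 mv.py .5444 .2556 .05 183.15
```

```text
t 5.82 pos [0.5473 0.2557 0.062 ] psi -176.81 tilt 0.33 F [-2.8  0.1 -0.3] T [0.05 0.86 0.01] gap 0.0314 q [ 40.  27. -13.   0. -49. -37.]
rot first (tool): [-0.      0.0058  0.0006]  then shift mm: [ 2.9  0.  12. ] | shift in present frame: [ 3.  0. 12.]
```

Contact on the cone, pushing the tool towards -x. I'll yield that way.

Request:
{"fn": "servo_tool", "kwargs": {"steps": [[2, 0, 0, 0, 0, 0], [1, 0, 0, 0, 0, 0], [0, 0, 2, 0, 0, 0], [0, 0, 2, 0, 0, 0], [0, 0, 0, 0, 0, 0]]}}

```text
t: 6.23
position: [0.5435, 0.2557, 0.0568]
orientation: [-0.088, 3.136, -0.001]
contact_force: [-0.2, 0.4, -6.1]
finger_gap: 0.031
```

```bash
python3 mv.py .5444 .2556 .05 183.15
```

```text
t 6.23 pos [0.5435 0.2557 0.0568] psi -176.79 tilt 0.26 F [-0.2  0.4 -6.1] T [-0.03  0.06  0.03] gap 0.0310 q [ 41.  28. -14.   0. -48. -38.]
rot first (tool): [-0.0004  0.0045  0.001 ]  then shift mm: [-0.9 -0.2  6.8] | shift in present frame: [-0.8 -0.2  6.8]
```

Request:
{"fn": "servo_tool", "kwargs": {"steps": [[0, 0, 3, 0, 0, 0], [0, 0, 2, 0, 0, 0], [0, 0, 2, 0, 0, 0], [0, 0, 1.5, 0, 0, 0], [0, 0, 0, 0, 0, 0]]}}

```text
t: 6.65
position: [0.544, 0.2555, 0.0489]
orientation: [-0.088, 3.135, -0.001]
contact_force: [-0.2, -1.3, -2.2]
finger_gap: 0.0312
```

```bash
python3 mv.py .5444 .2556 .05 183.15
```

```text
t 6.65 pos [0.544  0.2555 0.0489] psi -176.78 tilt 0.29 F [-0.2 -1.3 -2.2] T [-0.28  0.23 -0.  ] gap 0.0312 q [ 41.  28. -14.   0. -47. -38.]
rot first (tool): [-0.0009  0.005   0.0013]  then shift mm: [-0.4  0.1 -1.1] | shift in present frame: [-0.4  0.1 -1.1]
```

Request:
{"fn": "servo_tool", "kwargs": {"steps": [[0, 0, 1.5, 0, 0, 0], [0, 0, 0, 0, 0, 0], [0, 0, 0, 0, 0, 0]]}}

```text
t: 6.9
position: [0.5441, 0.2554, 0.0481]
orientation: [-0.088, 3.135, -0.001]
contact_force: [-1.0, -4.5, 3.2]
finger_gap: 0.031
```

```bash
python3 mv.py - - - 183.15
```

```text
t 6.90 pos [0.5441 0.2554 0.0481] psi -176.78 tilt 0.32 F [-1.  -4.5  3.2] T [-1.12  0.43  0.06] gap 0.0310 q [ 41.  28. -14.   0. -47. -38.]
rot first (tool): [-0.0007  0.0056  0.0012]  then shift mm: [0. 0. 0.] | shift in present frame: [0. 0. 0.]
```

About 9 N on the teeth at the expected ride height. Feeling for the gap by turning, lightly pressed.

Request:
{"fn": "servo_tool", "kwargs": {"steps": [[0, 0, 0, 0, 0, -0.02], [0, 0, 0, 0, 0, -0.02], [0, 0, 0, 0, 0, 0]]}}

```text
t: 7.15
position: [0.5447, 0.2561, 0.0479]
orientation: [-0.152, 3.131, 0.001]
contact_force: [0.7, -4.6, 2.8]
finger_gap: 0.031
```

Request:
{"fn": "servo_tool", "kwargs": {"steps": [[0, 0, 0, 0, 0, -0.02], [0, 0, 0, 0, 0, -0.02], [0, 0, 0, 0, 0, 0]]}}

```text
t: 7.4
position: [0.5426, 0.256, 0.0455]
orientation: [-0.214, 3.132, -0.0]
contact_force: [-0.3, -0.5, -4.7]
finger_gap: 0.0313
```

It dropped: z fell and the pressure vanished at about +4.6°. Lowering gently.

Request:
{"fn": "servo_tool", "kwargs": {"steps": [[0, 0, 1.5, 0, 0, 0], [0, 0, 1.5, 0, 0, 0], [0, 0, 0, 0, 0, 0]]}}

```text
t: 7.65
position: [0.543, 0.2557, 0.0428]
orientation: [-0.213, 3.131, -0.002]
contact_force: [1.0, 0.0, -5.0]
finger_gap: 0.0318
```

```bash
python3 mv.py .5442 .2556 .0333 -
```

```text
t 7.65 pos [0.543  0.2557 0.0428] psi -172.21 tilt 0.18 F [ 1.  0. -5.] T [-0.03 -0.01 -0.  ] gap 0.0318 q [ 41.  29. -15.   0. -47. -33.]
rot first (tool): [-0.0013  0.0028 -0.    ]  then shift mm: [-1.2 -0.2  9.5] | shift in present frame: [-1.1 -0.2  9.5]
```

Request:
{"fn": "servo_tool", "kwargs": {"steps": [[0, 0, 2, 0, 0, 0], [0, 0, 2, 0, 0, 0], [0, 0, 2, 0, 0, 0], [0, 0, 2, 0, 0, 0], [0, 0, 1, 0, 0, 0], [0, 0, 0, 0, 0, 0]]}}

```text
t: 8.15
position: [0.5437, 0.2556, 0.0348]
orientation: [-0.213, 3.13, -0.001]
contact_force: [-0.3, -0.8, -6.1]
finger_gap: 0.0313
```

Request:
{"fn": "servo_tool", "kwargs": {"steps": [[0, 0, 1.5, 0, 0, 0], [0, 0, 0, 0, 0, 0]]}}

```text
t: 8.32
position: [0.5442, 0.2559, 0.0338]
orientation: [-0.213, 3.129, -0.0]
contact_force: [0.1, -0.1, -5.5]
finger_gap: 0.031
```

```bash
python3 - <<'E'
from cell import snapshot
from h import *
for n,a in(("top",(160,195)),("side",(195,245))):
    s=snapshot(n);np.savez(n+"3.npz",**s);cv2.imwrite(f"pics/p5{n}.png",crop(s,*a,35,400))
cv2.imwrite("pics/p5.png",np.hstack([cv2.imread("pics/p5top.png"),cv2.imread("pics/p5side.png")]))
E
python3 mv.py
```

```text
t 8.42 pos [0.5441 0.2559 0.0338] psi -172.21 tilt 0.31 F [ 0.2 -1.  -5.3] T [ 0.03 -0.03  0.  ] gap 0.0313 q [ 41.  29. -15.   0. -45. -33.]
rot first (tool): [-0.0004  0.0053 -0.    ]  then shift mm: [0. 0. 0.] | shift in present frame: [0. 0. 0.]
```

View pics/p5.png

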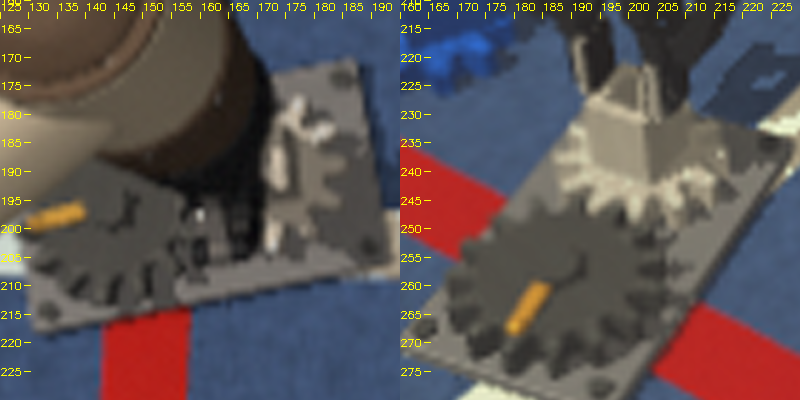

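The side view shows the gear level with the master at (205,243) and nearly home. I'll go 1–2 mm further to feel the seat.

Request:
{"fn": "servo_tool", "kwargs": {"steps": [[0, 0, 1.5, 0, 0, 0], [0, 0, 0, 0, 0, 0]]}}

```text
t: 8.58
position: [0.5443, 0.2558, 0.0336]
orientation: [-0.214, 3.128, -0.001]
contact_force: [-1.2, -1.4, 1.8]
finger_gap: 0.0313
```

Request:
{"fn": "servo_tool", "kwargs": {"steps": [[0, 0, 0.5, 0, 0, 0], [0, 0, 0, 0, 0, 0]]}}

```text
t: 8.75
position: [0.5443, 0.2559, 0.0336]
orientation: [-0.214, 3.128, -0.0]
contact_force: [-3.4, -1.0, 6.3]
finger_gap: 0.0315
```

Seated at TCP 33.6 mm, where the grasp height predicts 33.3. Turning the gear.

Request:
{"fn": "servo_tool", "kwargs": {"steps": [[0, 0, -0.5, 0, 0, -0.04], [0, 0, 0, 0, 0, -0.08], [0, 0, 0, 0, 0, -0.08], [0, 0, 0, 0, 0, -0.08], [0, 0, 0, 0, 0, 0]]}}

```text
t: 9.17
position: [0.5451, 0.2572, 0.0336]
orientation: [-0.649, 3.065, 0.002]
contact_force: [-1.2, 2.3, 3.6]
finger_gap: 0.0315
```

```bash
python3 mv.py .5442 .2557 - -
```

```text
t 9.17 pos [0.5451 0.2572 0.0336] psi -156.10 tilt 0.49 F [-1.2  2.3  3.6] T [ 0.64  0.65 -0.09] gap 0.0315 q [ 41.  29. -15.   0. -45. -17.]
rot first (tool): [-0.0007  0.0086 -0.    ]  then shift mm: [ 1.4 -1.1  0. ] | shift in present frame: [ 1.4 -1.1 -0. ]
```

Request:
{"fn": "servo_tool", "kwargs": {"steps": [[0, 0, 0, 0, 0.004, -0.08], [0, 0, 0, 0, 0, -0.08], [0, 0, 0, 0, 0, -0.08], [0, 0, 0, 0, 0, -0.08], [0, 0, 0, 0, 0, -0.08], [0, 0, 0, 0, 0, -0.08], [0, 0, 0, 0, 0, 0]]}}

```text
t: 9.75
position: [0.5449, 0.2571, 0.0336]
orientation: [-1.359, 2.828, -0.002]
contact_force: [-3.8, 2.7, 4.3]
finger_gap: 0.0311
```

Request:
{"fn": "servo_tool", "kwargs": {"steps": [[0, 0, 0, 0, 0, -0.08], [0, 0, 0, 0, 0, -0.08], [0, 0, 0, 0, 0, -0.08], [0, 0, 0, 0, 0, -0.08], [0, 0, 0, 0, 0, -0.08], [0, 0, 0, 0, 0, -0.08], [0, 0, 0, 0, 0, 0]]}}

```text
t: 10.33
position: [0.5448, 0.2571, 0.0335]
orientation: [-1.991, 2.425, -0.003]
contact_force: [-3.1, 3.5, 4.6]
finger_gap: 0.0314
```

```bash
cat > look.py <<'E'
import sys
from cell import snapshot
from h import *
def look(tag,a,b,r,save=True):
    o=[]
    for n,c in(("top",a),("side",b)):
        s=snapshot(n);np.savez(n+tag+".npz",**s);o.append(crop(s,*c,r,400))
    cv2.imwrite(f"pics/{tag}.png",np.hstack(o))
v=sys.argv;look(v[1],(int(v[2]),int(v[3])),(int(v[4]),int(v[5])),int(v[6]))
E
python3 look.py k1 160 195 195 245 35;python3 mv.py
```

```text
t 10.43 pos [0.5448 0.2571 0.0335] psi -101.32 tilt 0.23 F [-2.8  2.9  4.9] T [ 0.75  0.91 -0.09] gap 0.0315 q [ 41.  29. -15.   0. -46.  38.]
rot first (tool): [-0.0039  0.0012 -0.    ]  then shift mm: [0. 0. 0.] | shift in present frame: [0. 0. 0.]
```

View pics/k1.png

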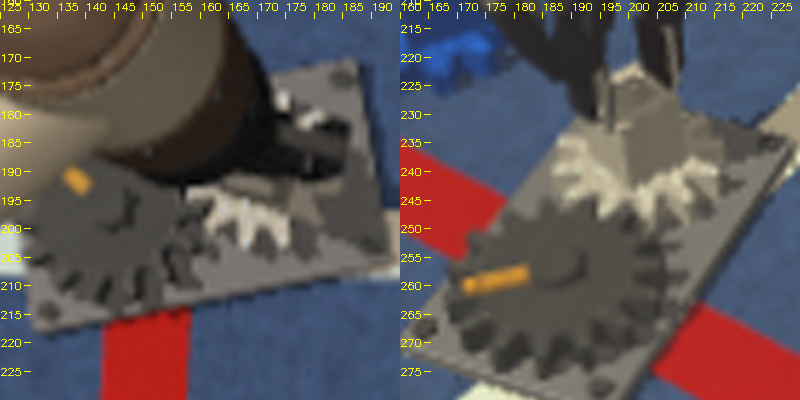

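The pointer has swung, and the side view shows it from (171,261) to (182,257). Measuring the angle.

```bash
cat > ptr.py <<'E'
import sys
from h import *
M=np.array([.5276,.3367])
for f in sys.argv[1:]:
    im=load(f);h=cv2.cvtColor(im["pixels"],cv2.COLOR_RGB2HSV);m=cv2.inRange(h,(12,120,110),(28,255,255))
    c=proj(im,[[M[0],M[1],.028]])[0];yy,xx=np.mgrid[:384,:512];m[(np.hypot(xx-c[0],yy-c[1])>20)]=0
    ys,xs=np.nonzero(m);P=plane(im,np.c_[xs,ys],.029)[:,:2]-M
    print(f,len(xs),np.degrees(np.arctan2(P[:,1].mean(),P[:,0].mean())).round(1))
E
python3 ptr.py side0.npz sidek1.npz
```

```text
side0.npz 34 106.9
sidek1.npz 39 53.1
```

The swing is 53.8°, a chord of about 34 mm, so more than the 45° needed. Release and rise.

Request:
{"fn": "servo_tool", "kwargs": {"steps": [[0, 0, 0, 0, 0, 0], [0, 0, 0, 0, 0, 0], [0, 0, 0, 0, 0, 0], [0, 0, 0, 0, 0, 0]], "grip": 70}}

```text
t: 10.77
position: [0.544, 0.2555, 0.032]
orientation: [1.994, -2.427, 0.004]
contact_force: [-1.3, -0.5, 0.2]
finger_gap: 0.07
```

Request:
{"fn": "servo_tool", "kwargs": {"steps": [[0, 0, -5, 0, 0, 0], [0, 0, -15, 0, 0, 0], [0, 0, -25, 0, 0, 0], [0, 0, -30, 0, 0, 0], [0, 0, -30, 0, 0, 0], [0, 0, 0, 0, 0, 0]], "grip": 85}}

```text
t: 11.27
position: [0.5476, 0.258, 0.1447]
orientation: [-1.988, 2.416, -0.007]
contact_force: [0.2, 1.2, 0.5]
finger_gap: 0.0849
```

```bash
python3 look.py k2 160 195 195 245 35;python3 ptr.py sidek2.npz; python3 mv.py .4602 .08 .14 -81
```

```text
sidek2.npz 39 53.1
t 11.37 pos [0.5444 0.2564 0.139 ] psi -101.19 tilt 0.25 F [-0.4 -0.5 -0.7] T [-0.01  0.07 -0.01] gap 0.0848 q [ 41.  23.  -8.   0. -59.  38.]
rot first (tool): [-0.0042  0.0008 -0.3523]  then shift mm: [161.1 110.8  -1. ] | shift in present frame: [189.4  48.4  -1.4]
```

View pics/k2.png

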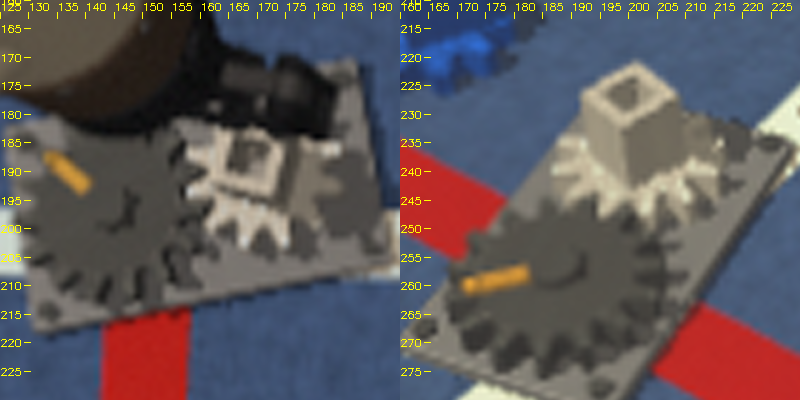

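Gear12 stays seated and meshed after release, and the pointer angle is unchanged at 53.1°. Next is gear9.

Request:
{"fn": "servo_tool", "kwargs": {"steps": [[0, 0, 0, -0.004, 0, -0.117], [0, 0, 0, 0, 0, -0.117], [0, 0, 0, 0, 0, -0.118], [32, 22, 0, 0, 0, 0], [32, 22, 0, 0, 0, 0], [32, 22, 0, 0, 0, 0], [32, 22, 20, 0, 0, 0], [33, 23, 20, 0, 0, 0]]}}

```text
t: 12.03
position: [0.4601, 0.0823, 0.0993]
orientation: [2.388, -2.039, -0.002]
contact_force: [0.5, -0.3, -0.1]
finger_gap: 0.0849
```

Request:
{"fn": "servo_tool", "kwargs": {"steps": [[0, 0, 0, 0, 0, 0], [0, 0, 0, 0, 0, 0]]}}

```text
t: 12.2
position: [0.4585, 0.0811, 0.098]
orientation: [2.38, -2.038, -0.005]
contact_force: [0.9, 0.1, -0.6]
finger_gap: 0.0849
```

```bash
python3 mv.py .4602 .08 .021 -81
```

```text
t 12.20 pos [0.4585 0.0811 0.098 ] psi -81.15 tilt 0.49 F [ 0.9  0.1 -0.6] T [ 0.05 -0.1  -0.07] gap 0.0849 q [ 30.  13. -29.  -0. -48.  69.]
rot first (tool): [ 0.0082 -0.0026 -0.0026]  then shift mm: [ 1.3 -1.6 77. ] | shift in present frame: [ 1.1 -2.2 77. ]
```

Request:
{"fn": "servo_tool", "kwargs": {"steps": [[1, -1.5, 20, 0.004, 0, 0], [0, 0, 25, 0, 0, 0], [0, 0, 20, 0, 0, 0], [0, 0, 12, 0, 0, 0], [0, 0, 0, 0, 0, 0]]}}

```text
t: 12.62
position: [0.4616, 0.0827, 0.0203]
orientation: [2.385, -2.037, -0.001]
contact_force: [-0.1, 0.5, -1.1]
finger_gap: 0.0851
```

Request:
{"fn": "servo_tool", "kwargs": {"steps": [[0, 0, 0, 0, 0, 0], [0, 0, 0, 0, 0, 0], [0, 0, 0, 0, 0, 0], [0, 0, 0, 0, 0, 0], [0, 0, 0, 0, 0, 0], [0, 0, 0, 0, 0, 0]], "grip": 25}}

```text
t: 13.12
position: [0.4637, 0.0831, 0.0245]
orientation: [-2.388, 2.038, -0.004]
contact_force: [-1.9, -1.4, 5.7]
finger_gap: 0.0306
```

```bash
python3 mv.py - - .13 -
```

```text
t 13.12 pos [0.4637 0.0831 0.0245] psi -80.96 tilt 0.20 F [-1.9 -1.4  5.7] T [-0.25  0.33  0.01] gap 0.0306 q [ 30.  20. -34.   0. -36.  69.]
rot first (tool): [-0.0034 -0.0006  0.    ]  then shift mm: [   0.     0.  -105.5] | shift in present frame: [ 1.000e-01 -4.000e-01 -1.055e+02]
```

Request:
{"fn": "servo_tool", "kwargs": {"steps": [[0, 0, -5, 0, 0, 0], [0, 0, -25, 0, 0, 0], [0, 0, -35, 0, 0, 0], [0, 0, -40, 0, 0, 0], [0, 0, 0, 0, 0, 0], [0, 0, 0, 0, 0, 0]]}}

```text
t: 13.62
position: [0.4635, 0.0838, 0.1298]
orientation: [-2.384, 2.037, -0.004]
contact_force: [-0.9, -0.6, -6.8]
finger_gap: 0.0309
```

```bash
python3 look.py k3 231 215 263 190 30; python3 mv.py .5858 -.3235 .13 -84.5
```

```text
t 13.72 pos [0.4606 0.0823 0.1264] psi -81.07 tilt 0.18 F [-0.9  0.3 -6.9] T [-0.02  0.08 -0.03] gap 0.0307 q [ 30.  11. -27.  -0. -52.  69.]
rot first (tool): [ 0.003  -0.0008  0.0599]  then shift mm: [415.9 -85.8  -3.6] | shift in present frame: [420.3 -60.7  -3.5]
```

View pics/k3.png

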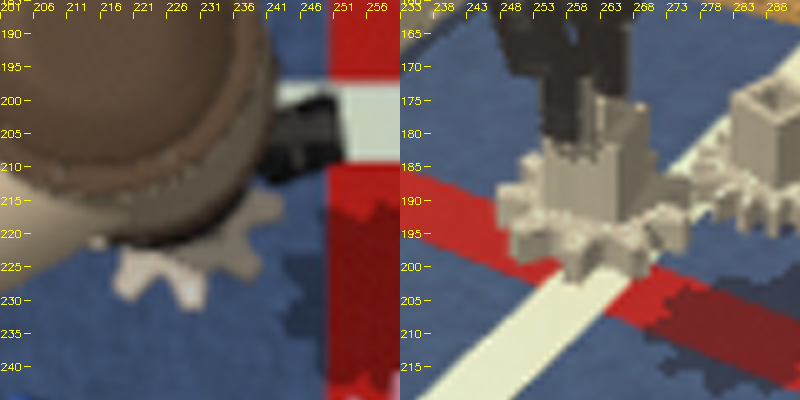

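Gear9 is held level. Carrying it to the crate.

Request:
{"fn": "servo_tool", "kwargs": {"steps": [[0, 0, -4, 0, 0, 0.06], [35, -7, 0, 0, 0, 0], [40, -8, 0, 0, 0, 0], [40, -8, 0, 0, 0, 0], [40, -8, 0, 0, 0, 0], [40, -8, 0, 0, 0, 0], [40, -8, 0, 0, 0, 0], [40, -8, 0, 0, 0, 0]]}}

```text
t: 14.38
position: [0.5423, -0.1869, 0.1289]
orientation: [2.324, -2.11, -0.007]
contact_force: [1.9, 1.4, -6.4]
finger_gap: 0.031
```

Request:
{"fn": "servo_tool", "kwargs": {"steps": [[40, -8, 0, 0, 0, 0], [40, -9, 0, 0, 0, 0], [35, -8, 0, 0, 0, 0], [26, -6, 0, 0, 0, 0], [0, 0, 0, 0, 0, 0], [0, 0, 0, 0, 0, 0]]}}

```text
t: 14.88
position: [0.5866, -0.3234, 0.1276]
orientation: [2.321, -2.114, -0.01]
contact_force: [-0.8, -0.4, -6.2]
finger_gap: 0.0308
```

```bash
python3 look.py k4 371 196 305 150 45; python3 mv.py .5858 -.3235 .035 -84.5
```

```text
t 14.98 pos [ 0.5869 -0.3216  0.1292] psi -84.46 tilt 0.28 F [ 0.3  0.3 -5.8] T [ 0.06 -0.05  0.03] gap 0.0308 q [-15.  30.   2.  -0. -62. 110.]
rot first (tool): [0.0041 0.0026 0.0006]  then shift mm: [ 1.8  1.3 94.2] | shift in present frame: [ 2.   0.9 94.2]
```

View pics/k4.png

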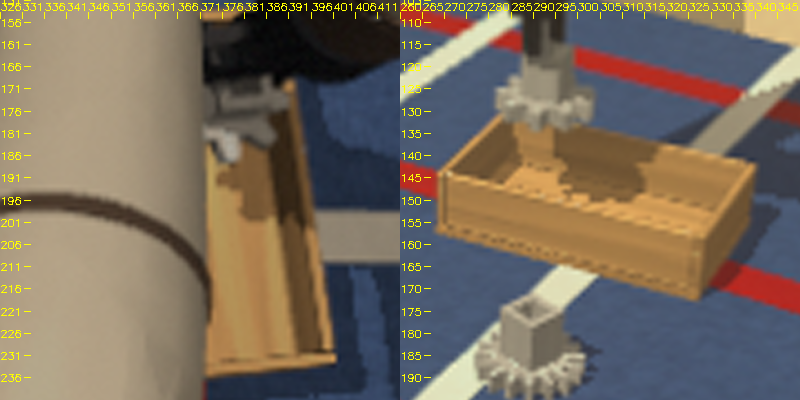

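The gear is over the far half of the crate. Lowering it.

Request:
{"fn": "servo_tool", "kwargs": {"steps": [[1, 1, 25, 0, 0, 0], [0, 0, 30, 0, 0, 0], [0, 0, 25, 0, 0, 0], [0, 0, 10, 0, 0, 0], [0, 0, 3, 0, 0, 0], [0, 0, 2, 0, 0, 0], [0, 0, 0, 0, 0, 0]]}}

```text
t: 15.57
position: [0.5892, -0.3238, 0.0387]
orientation: [-2.327, 2.109, -0.006]
contact_force: [0.0, 0.2, -5.0]
finger_gap: 0.0312
```

```bash
python3 mv.py .5858 -.3235 .0325 -84.5
```

```text
t 15.57 pos [ 0.5892 -0.3238  0.0387] psi -84.36 tilt 0.24 F [ 0.   0.2 -5. ] T [ 0.01 -0.06 -0.01] gap 0.0312 q [-15.  35.  -4.   0. -51. 111.]
rot first (tool): [-0.0035 -0.0022  0.0024]  then shift mm: [-0.6  3.4  6.2] | shift in present frame: [-0.7  3.4  6.2]
```

Request:
{"fn": "servo_tool", "kwargs": {"steps": [[0, 0, 3, 0, 0, 0], [0, 0, 2, 0, 0, 0], [0, 0, 1, 0, 0, 0], [0, 0, 0, 0, 0, 0]]}}

```text
t: 15.9
position: [0.5888, -0.324, 0.0327]
orientation: [-2.326, 2.11, -0.005]
contact_force: [0.0, 1.5, -1.6]
finger_gap: 0.0306
```

```bash
python3 mv.py
```

```text
t 15.90 pos [ 0.5888 -0.324   0.0327] psi -84.42 tilt 0.21 F [ 0.   1.5 -1.6] T [ 0.4  -0.02  0.03] gap 0.0306 q [-15.  35.  -4.   0. -51. 111.]
rot first (tool): [-0.0032 -0.0016  0.    ]  then shift mm: [0. 0. 0.] | shift in present frame: [0. 0. 0.]
```

The floor is taking the weight at TCP 32.7 mm, as expected. Release.

Request:
{"fn": "servo_tool", "kwargs": {"steps": [[0, 0, 0, 0, 0, 0], [0, 0, 0, 0, 0, 0], [0, 0, 0, 0, 0, 0]], "grip": 55}}

```text
t: 16.15
position: [0.589, -0.3244, 0.0328]
orientation: [-2.326, 2.11, -0.007]
contact_force: [-1.4, -0.7, 0.0]
finger_gap: 0.055
```

Request:
{"fn": "servo_tool", "kwargs": {"steps": [[0, 0, -5, 0, 0, 0], [0, 0, -20, 0, 0, 0], [0, 0, -30, 0, 0, 0], [0, 0, -35, 0, 0, 0], [0, 0, -25, 0, 0, 0], [0, 0, 0, 0, 0, 0]]}}

```text
t: 16.65
position: [0.5917, -0.3258, 0.155]
orientation: [-2.325, 2.106, -0.024]
contact_force: [0.6, -0.5, 1.3]
finger_gap: 0.0552
```

```bash
python3 mv.py .4737 -.1103 .1 -107.5
```

```text
t 16.65 pos [ 0.5917 -0.3258  0.155 ] psi -84.36 tilt 0.92 F [ 0.6 -0.5  1.3] T [ 0.   -0.08  0.01] gap 0.0552 q [-15.  28.   3.   0. -64. 111.]
rot first (tool): [-0.0153 -0.0056  0.4039]  then shift mm: [-170.1  177.3   55. ] | shift in present frame: [-226.5   96.9   51.8]
```

Request:
{"fn": "servo_tool", "kwargs": {"steps": [[0, 0, 0, 0, 0, 0.101], [0, 0, 0, 0, 0, 0.101], [0, 0, 0, 0, 0, 0.101], [0, 0, 0, 0, 0, 0.101], [-27, 28, 0, 0, 0, 0], [-27, 28, 0, 0, 0, 0], [-27, 28, 0, 0, 0, 0], [-27, 28, 0, 0, 0, 0]], "grip": 85}}

```text
t: 17.32
position: [0.5129, -0.1861, 0.1465]
orientation: [-1.854, 2.534, -0.003]
contact_force: [1.0, 0.9, -0.1]
finger_gap: 0.0848
```

Request:
{"fn": "servo_tool", "kwargs": {"steps": [[-27, 28, 15, 0, 0, 0], [-27, 28, 20, 0, 0, 0], [-8, 9, 10, 0, 0, 0], [0, 0, 0, 0, 0, 0], [0, 0, 0, 0, 0, 0]]}}

```text
t: 17.73
position: [0.4719, -0.1096, 0.1028]
orientation: [-1.858, 2.532, -0.004]
contact_force: [-0.0, -0.2, 0.1]
finger_gap: 0.0849
```

```bash
python3 look.py k5 371 196 300 160 45; python3 mv.py .4737 -.1103 .021 -107.5
```

```text
t 17.83 pos [ 0.4731 -0.1104  0.1032] psi -107.58 tilt 0.25 F [0.5 1.1 0.4] T [ 0.01 -0.06  0.  ] gap 0.0846 q [  6.  14. -27.   0. -48.  66.]
rot first (tool): [-0.0043  0.0004 -0.0014]  then shift mm: [-0.3 -0.6 82.2] | shift in present frame: [-0.2 -0.2 82.2]
```

View pics/k5.png

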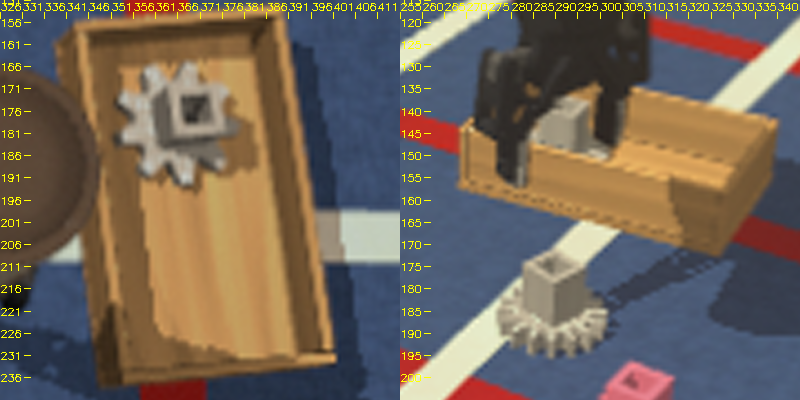

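Gear9 is flat in the far half of the crate, at top (366,178). Descending on gear16.

Request:
{"fn": "servo_tool", "kwargs": {"steps": [[0, 0, 20, 0, 0, 0], [0, 0, 25, 0, 0, 0], [0, 0, 25, 0, 0, 0], [0, 0, 12, 0, 0, 0], [0, 0, 0, 0, 0, 0]]}}

```text
t: 18.25
position: [0.4706, -0.1111, 0.0179]
orientation: [1.851, -2.535, -0.002]
contact_force: [0.5, -0.1, 0.6]
finger_gap: 0.085
```

Request:
{"fn": "servo_tool", "kwargs": {"steps": [[0, 0, 0, 0, 0, 0], [0, 0, 0, 0, 0, 0], [0, 0, 0, 0, 0, 0], [0, 0, 0, 0, 0, 0], [0, 0, 0, 0, 0, 0], [0, 0, 0, 0, 0, 0]], "grip": 25}}

```text
t: 18.75
position: [0.4728, -0.1099, 0.0215]
orientation: [-1.855, 2.532, -0.005]
contact_force: [-1.5, 0.2, 5.1]
finger_gap: 0.032
```

Request:
{"fn": "servo_tool", "kwargs": {"steps": [[0, 0, -5, 0, 0, 0], [0, 0, -25, 0, 0, 0], [0, 0, -35, 0, 0, 0], [0, 0, -40, 0, 0, 0], [0, 0, 0, 0, 0, 0], [0, 0, 0, 0, 0, 0]]}}

```text
t: 19.25
position: [0.4722, -0.1095, 0.127]
orientation: [-1.852, 2.531, -0.005]
contact_force: [-1.1, 0.4, -5.0]
finger_gap: 0.0316
```

```bash
python3 look.py k6 320 205 290 165 45; python3 mv.py .4765 -.3335 .13 -84.5
```

```text
t 19.35 pos [ 0.4693 -0.1097  0.1237] psi -107.64 tilt 0.13 F [-0.4 -0.2 -4.5] T [0.06 0.09 0.01] gap 0.0319 q [  6.  13. -26.  -0. -52.  66.]
rot first (tool): [ 2.300e-03  1.000e-04 -4.038e-01]  then shift mm: [223.5  14.3  -6.3] | shift in present frame: [211.1 -74.6  -6.4]
```

View pics/k6.png

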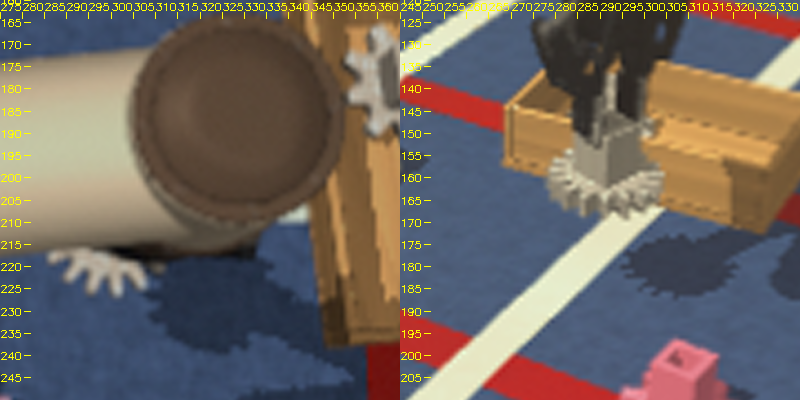

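Gear16 is held level. Carrying it to the near half.

Request:
{"fn": "servo_tool", "kwargs": {"steps": [[0, 0, -6, 0, 0, -0.101], [0, 0, 0, 0, 0, -0.101], [0, 0, 0, 0, 0, -0.101], [0, 0, 0, 0, 0, -0.101], [37, 2, 0, 0, 0, 0], [37, 2, 0, 0, 0, 0], [37, 2, 0, 0, 0, 0], [37, 3, 0, 0, 0, 0]]}}

```text
t: 20.02
position: [0.475, -0.2587, 0.1283]
orientation: [2.326, -2.109, -0.006]
contact_force: [0.6, -0.1, -4.1]
finger_gap: 0.0318
```

Request:
{"fn": "servo_tool", "kwargs": {"steps": [[37, 3, 0, 0, 0, 0], [37, 2, 0, 0, 0, 0], [0, 0, 0, 0, 0, 0], [0, 0, 0, 0, 0, 0]]}}

```text
t: 20.35
position: [0.4767, -0.3332, 0.1276]
orientation: [2.321, -2.115, -0.008]
contact_force: [-0.6, 0.7, -5.3]
finger_gap: 0.0316
```

```bash
python3 look.py k7 371 196 305 150 45; python3 mv.py .4765 -.3335 .0295 -84.5
```

```text
t 20.45 pos [ 0.4773 -0.3313  0.1286] psi -84.48 tilt 0.23 F [-0.  -0.1 -3.6] T [ 0.03 -0.02 -0.02] gap 0.0314 q [-19.  22. -12.  -0. -57. 114.]
rot first (tool): [0.0033 0.0024 0.0004]  then shift mm: [ 2.1  1.  99.1] | shift in present frame: [ 2.4  0.7 99.1]
```

View pics/k7.png

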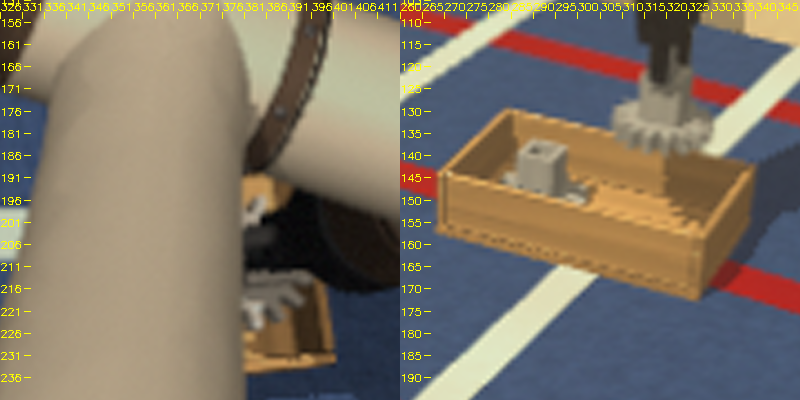

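The gear is over the near half of the crate, with gear9 beyond it. Lowering.

Request:
{"fn": "servo_tool", "kwargs": {"steps": [[1, 1, 25, 0, 0, 0], [0, 0, 30, 0, 0, 0], [0, 0, 25, 0, 0, 0], [0, 0, 10, 0, 0, 0], [0, 0, 4, 0, 0, 0], [0, 0, 2, 0, 0, 0], [0, 0, 0, 0, 0, 0]]}}

```text
t: 21.03
position: [0.4792, -0.3333, 0.036]
orientation: [-2.328, 2.109, -0.005]
contact_force: [-0.2, -0.4, -4.6]
finger_gap: 0.0315
```

Request:
{"fn": "servo_tool", "kwargs": {"steps": [[0, 0, 2, 0, 0, 0], [0, 0, 2, 0, 0, 0], [0, 0, 0, 0, 0, 0]]}}

```text
t: 21.28
position: [0.4785, -0.3334, 0.0318]
orientation: [-2.326, 2.11, -0.004]
contact_force: [0.9, -0.0, -3.8]
finger_gap: 0.0316
```

Request:
{"fn": "servo_tool", "kwargs": {"steps": [[0, 0, 1.5, 0, 0, 0], [0, 0, 1, 0, 0, 0], [0, 0, 0, 0, 0, 0]]}}

```text
t: 21.53
position: [0.4785, -0.3336, 0.0296]
orientation: [-2.327, 2.11, -0.004]
contact_force: [-1.3, 1.1, 1.9]
finger_gap: 0.0318
```

On the floor. Release, rise and back off.

Request:
{"fn": "servo_tool", "kwargs": {"steps": [[0, 0, 0, 0, 0, 0], [0, 0, 0, 0, 0, 0], [0, 0, 0, 0, 0, 0]], "grip": 55}}

```text
t: 21.78
position: [0.4788, -0.3337, 0.0292]
orientation: [-2.326, 2.11, -0.005]
contact_force: [-0.5, 0.1, 0.4]
finger_gap: 0.0553
```

Request:
{"fn": "servo_tool", "kwargs": {"steps": [[0, 0, -5, 0, 0, 0], [0, 0, -20, 0, 0, 0], [0, 0, -30, 0, 0, 0], [0, 0, -35, 0, 0, 0], [0, 0, -35, 0, 0, 0], [0, 0, -30, 0, 0, 0], [0, 0, -20, 0, 0, 0], [0, 0, 0, 0, 0, 0]]}}

```text
t: 22.45
position: [0.4807, -0.3349, 0.2103]
orientation: [-2.325, 2.108, -0.021]
contact_force: [0.1, -0.4, 0.0]
finger_gap: 0.0555
```

Request:
{"fn": "servo_tool", "kwargs": {"steps": [[35, 0, 0, 0, 0, 0], [35, 0, 0, 0, 0, 0], [35, 0, 0, 0, 0, 0], [35, 0, 0, 0, 0, 0], [35, 0, 0, 0, 0, 0], [0, 0, 0, 0, 0, 0], [0, 0, 0, 0, 0, 0], [0, 0, 0, 0, 0, 0]]}}

```text
t: 23.12
position: [0.4946, -0.5071, 0.203]
orientation: [-2.326, 2.111, 0.0]
contact_force: [-0.0, 0.4, -0.6]
finger_gap: 0.0553
```

```bash
python3 - <<'E'
from cell import snapshot
from h import *
for n in("top","side"):
    s=snapshot(n);np.savez(n+"9.npz",**s);cv2.imwrite(f"pics/f{n}.png",s["pixels"][:,:,::-1])
t,s=load("top9.npz"),load("side9.npz")
cv2.imwrite("pics/f1.png",np.hstack([crop(t,371,196,45,400),crop(s,305,150,45,400)]))
cv2.imwrite("pics/f2.png",np.hstack([crop(t,160,195,35,400),crop(s,195,245,35,400)]))
E
python3 ptr.py side9.npz top9.npz; python3 mv.py
```

```text
side9.npz 39 53.1
top9.npz 30 52.7
t 23.22 pos [ 0.495  -0.5064  0.2042] psi -84.37 tilt 0.09 F [-0.3 -0.4  1.1] T [ 0.05  0.   -0.01] gap 0.0547 q [-33.  30.  14.  -0. -74. 128.]
rot first (tool): [-0.0014 -0.0006  0.    ]  then shift mm: [0. 0. 0.] | shift in present frame: [0. 0. 0.]
```

View pics/f1.png

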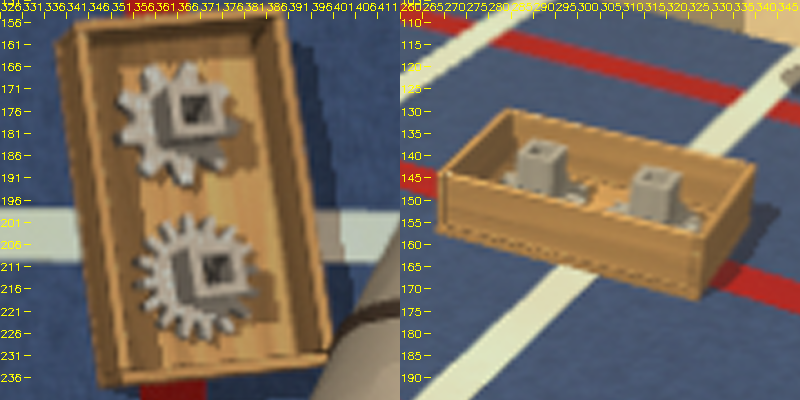

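View pics/f2.png

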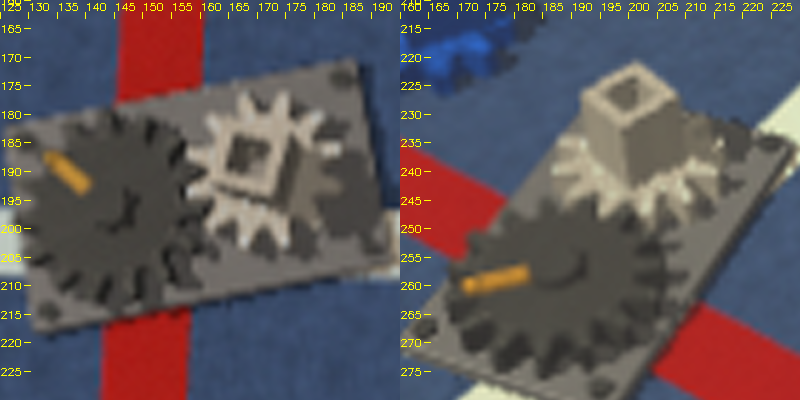

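View pics/ftop.png

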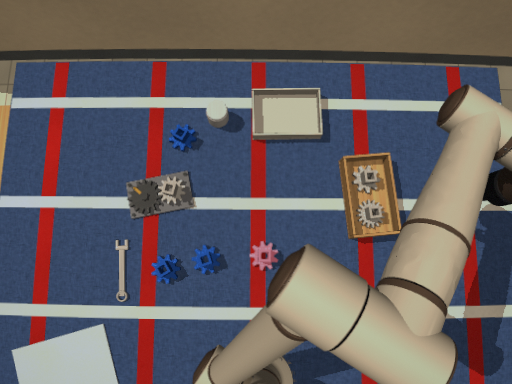

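View pics/fside.png

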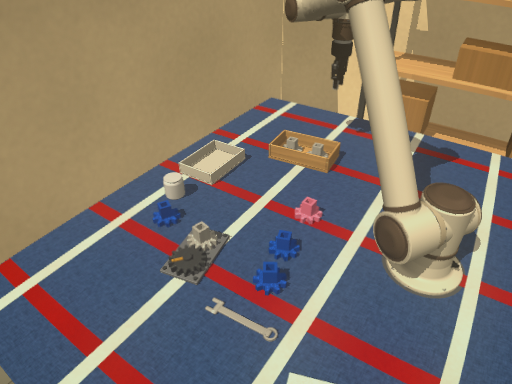

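Both gears lie flat in the crate at top (366,178) and (371,213). Gear12 is on the post at (169,189), and the dish, tin and wrench look unmoved. Last check: heights from the two views.

```bash
python3 - <<'E'
from h import *
t,s=load("top9.npz"),load("side9.npz")
k=400/70;print("g12 boss top (exp z .066)",tri(t,[[125+250/k,160+155/k]],s,[[160+231/k,210+98/k]]).round(4))
k=400/90
print("g9,g16 boss top (exp .064)",tri(t,[[326+194/k,151+109/k],[326+217/k,151+271/k]],s,[[260+142/k,105+150/k],[260+257/k,105+178/k]]).round(4))
d0,d1=load("top0.npz")["pixels"].astype(int),t["pixels"].astype(int)
for n,(u0,u1,v0,v1) in dict(dish=(250,324,86,142),tin=(204,232,98,130),wrench=(112,132,236,304)).items(): print(n,np.abs(d0-d1)[v0:v1,u0:u1].mean().round(2))
E
```

```text
g12 boss top (exp z .066) [[0.5462 0.2558 0.0626 0.0012]]
g9,g16 boss top (exp .064) [[ 5.844e-01 -3.224e-01  6.540e-02  6.000e-04]
 [ 4.789e-01 -3.327e-01  6.440e-02  4.000e-04]]
dish 5.58
tin 5.55
wrench 4.07
```

```bash
python3 - <<'E'
from h import *
d0,d1=load("top0.npz")["pixels"].astype(int),load("top9.npz")["pixels"].astype(int)
print("noise ref",np.abs(d0-d1)[70:100,70:140].mean())
from cell import job
print(job.close_job())
E
```

```text
noise ref 3.7098412698412697
the job is handed in; nothing more can be done
None
```

I handed the job in at about 23 s of the 72 s allowed, with every task step carried out. The interface gives no verdict.

- **Gear12:** I picked the 12-tooth gear out by counting its teeth. It met the master's teeth under about 9 N, and turning it about 4.6° found the gap. It then dropped home: TCP 33.6 mm at the seat, against 33.3 mm predicted.
- **Pointer:** Turning the gear swung the pointer from 107° to 53°, which is 54°, or about 34 mm at the tip. It was still there after release.
- **Gear9 and gear16:** Both lie flat, boss up, on the crate floor. Their boss tops measured 65 mm and 64 mm, where 64 mm was expected. The arm was well clear when I handed in.

Two final readings were slightly off:
- **Gear12 boss top:** It measured 62.6 mm where 66 mm was expected. The two camera rays missed each other by 1.2 mm, so I put it down to picking error. The forces and the views of the mesh show it home.
- **Dish, tin and wrench:** They look unmoved in both final views. The pixel differences over them (4.1 to 5.6) were a little above the plain-floor figure of 3.7, and I did not measure their positions any further.

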